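# Bring the trolley wheel's valve stem to the top

## Task

The spare document-trolley wheel hangs on its stand on the office desk, and its tyre must be pumped with the valve at the top. Push its spokes round with shut fingertips, one after another, until the valve stem stands at the very top of the wheel, straight above the hub, and leave the wheel at rest there. Turn it gently without flicking it into a spin or gripping it, do not touch the valve stem or push on the tyre, and leave the other things on the desk where they are.

Things in the scene. Friction and masses are not known exactly. Their poses are not given: they have to be found in the camera images.
- stand: Fixed dark steel wheel stand. Origin on the desk surface, exactly below the wheel's centre. z is up; x runs level along the axle, away from the robot (the wheel's open, spoked front faces -x); y lies level in the plane of the wheel. Base plate 250 (x) x 240 (y) x 10 mm, axle 170 mm above the desk.
- boss (a point): Point on the axle in the stand's steel frame, 74 mm in front (-x) of the wheel's centre. Here sits a boss of radius 22, x = -84 to -60 mm from the wheel's centre. Below it a post 50 mm wide (y), 16 thick goes down to the plate. Axes as the stand's.
- fork_end (a point): Outer end of the +y arm of the frame, 156 mm to +y, 90 above the axle. Two straight round arms, 14 mm thick, run from the boss in a wide V (60 degrees either side of up) to this point and its mirror image at -y, then back beside the tyre. Fingers work through the open V above the arms; they cannot cross arms or post, so one push cannot bring the stem all the way up: push several spokes in turn.
- wheel: The wheel, turning both ways on the level axle without stops. Origin at its centre. x is the axle (the stand's x); z points from the centre to the valve stem, so z straight up is the goal; a positive turn about x carries the stem from the top towards the stand's -y. Hub radius 24, x = -56 to 22 mm; rim inner radius 105. About 0.8 kg, balanced; drag 0.25 N m: it stays where left, hardly coasts.
- spoke (a point): Point on one spoke at radius 62 mm, x = -34 mm, in the wheel's axes; this spoke is 36 degrees from the stem, by a positive turn about x. There are five straight round metal spokes, 11 mm thick, 72 degrees apart (so 36, 108, 180, 252, 324 degrees from the stem), each from radius 18 at x = -52 to radius 109 at x = -14 mm. Nothing lies behind the spokes, between hub and rim. Axes as the wheel's.
- tyre: The black rubber tyre, fixed to the wheel. Same origin and axes as the wheel: a ring of 132 mm mean radius and 40 mm thickness (304 mm outside diameter, 40 mm wide).
- stem: Angled brass valve stem with black cap, fixed to the wheel; there is only one. Origin at its root in the rim, 107 mm from the wheel's centre. 10 to 13 mm thick; it goes 18 mm towards the hub in the middle of the wheel's width (x = 0), then bends to the back (+x) and ends at x = 47 mm, 31 mm nearer the hub than its root, so its cap sticks out behind the tyre. Axes as the wheel's.
- wrench: Loose steel wrench, 150 mm long, lying flat. Origin under its middle. To be left alone.
- gauge: Loose round pressure gauge, 56 mm diameter, 24 mm high, with a 35 mm brass nipple, lying flat. Origin under its centre. To be left alone.
- pump: Loose hand pump, 200 mm long along its x, 40 mm thick, lying. Origin under its middle. To be left alone.
- caps_pot: Loose white plastic pot, 64 mm diameter, 45 mm high. Origin under its centre. To be left alone.
- tape: Loose roll of paper tape lying flat, 90 mm diameter, 25 mm high. Origin under its centre. To be left alone.
- mug: Loose white mug, 80 mm diameter, 95 mm high. Origin under its centre. To be left alone.
- stapler: Loose stapler, 130 mm long along its x, 46 mm high. Origin under its middle. To be left alone.

How it is judged (in metres and radians):
At the end, for the whole second after the job is handed in: The valve stem is within 0.12 rad (7 degrees) of straight above the wheel's centre, the wheel is at rest (under 0.05 rad/s), and every loose thing is within 25 mm of where it started (angle between wheel's own z axis and vertical below 0.12 rad and angular speed of wheel below 0.05 rad/s and distance of each of wrench, gauge, pump, caps_pot, tape, mug, stapler from where it was at the start of the episode below 0.025 m); the robot touches nothing.
It fails at once if the wheel is flicked into a spin (over 4 rad/s) (angular speed of wheel above 4 rad/s).
It fails at once if the valve stem is touched (over 1 N) (contact force between any of the fingers, the arm and stem above 1 N).
It fails at once if the tyre is pushed (over 4 N) (contact force between any of the fingers, the arm and tyre above 4 N).
It fails at once if the wheel is gripped or shoved hard (over 38 N) (contact force between the fingers and wheel above 38 N).
It fails at once if a loose thing on the desk is shifted or lifted by over 25 mm (distance of any of wrench, gauge, pump, caps_pot, tape, mug, stapler from where it was at the start of the episode above 0.025 m).
It also fails if it takes over 51 s, if anything falls off the work surface, if the arm or the gripper's body presses on something with over 40 N, if the wrist force passes 120 N, or if a joint passes its speed limit or range.

## Robot

A 7-joint arm with a two-finger parallel gripper is mounted at the origin on the work surface. World frame = base frame: x ahead of the robot, y to its left, z up, the work surface at z = 0. Lengths are in mm, angles in rad, forces in N, time in s.
With the tool pointing down it reaches from about 400 to 900 mm from the base axis. Payload 5.6 kg.
Tool frame: the origin (TCP) lies on the centre line of the jaws, within the pads' length; the fingertips stand 22 mm ahead of it and the grasp point (between the pads) lies 3 mm ahead of it; z points along the fingers, x is the direction in which the jaws open and shut, and the axes are right-handed (so a half turn about z gives the same grasp; the last joint's range is limited). The gripper opens to 92 mm and grips with 3 to 60 N. Pads are 20 mm wide; open, the fingers measure 128 mm over their backs; the gripper's body (75 mm by 189 mm) begins 69 mm behind the grasp point.
Start: joints at [-1.173, 0.468, -0.012, 1.603, 0.006, 1.071, -0.056], TCP at [277.37, 587.855, 236.592] pointing down, gripper open.
Joint ranges: [-2.53, 2.53], [-0.31, 2.02], [-1.57, 1.55], [0.28, 2.44], [-1.29, 4.43], [0.15, 1.84], [-2.92, 2.92]. Speed limits (rad/s): [2.57, 2.57, 3.14, 3.14, 3.14, 3.14, 3.14].

## Interface

Orientations are given as a 3x3 rotation matrix whose columns are the frame's x, y, z axes.
In Python, from bench import sensors, camera, order, spotter gives the robot as it stands. The module is installed in compiled form; this text tells all that it offers.
- The arm moves only by the tool servo_tool, never from a script. Its argument "deltas" is one flat list of numbers, 7 for each row, row after row: the shift along the tool's x, y, z in mm, then the turn, a rotation vector about the tool's x, y, z in degrees, then the finger opening in mm, from 0 to 91.9. A call has 1 to 20 rows; each row shifts and turns the commanded pose from where the row before left it, along the tool's axes as they then stand; what a row does not reach is not made up. A row lasts 1/12 s, in which the tool goes at most 41.7 mm and 7.16 degrees, less where a joint would pass 70% of its speed; a pose out of reach is approached as far as the arm can. A call with a gripper value outside its range is refused whole. The fingers move at their own pace and stop on an object; "squeeze" is the grip in N (left out, the last holds). Time passes only in rows, so rows that do not move let the fingers close. It gives the time, the measured TCP pose, the force and the opening at its end, in the units of the state.
- sensors.observe(): the state, without advancing time (a new reading comes with each control period).
- camera(name): name is "scene" or "top"; returns a dict with "color" (480x640x3 uint8, blue, green, red), "range_z" (480x640 float32, mm along the optical axis (not along the pixel's ray), 0 where there is no reading), "fx", "fy", "cx", "cy" (pixels), "view" (4x4, takes a point from world to camera coordinates). Camera axes: x right, y down, z forward; pixel columns grow to the right and rows downward; lengths in mm; the calibration is good to about 2 mm. A picture is of the moment at which its call begins.
- order.hand_in(): hands the job in, once; it reports no verdict.
Trained networks look in a picture, given as the dict that the camera call returned (one of the last four; its "shot" number tells which), for a name from the list of things; names that differ only in an ending like _2 or _b are one class to them, and where a whole thing is asked for, a point or a joint stands for the part that bears it (a point fixed in the world has none). Each returns a list of dicts, best first, with "score" (0 to 1); they miss things now and then, are a little off and sometimes report something else, mostly with a low value. They report only what shows in the picture. A call takes as long as a camera call.
- spotter.cut_out(target, picture): "region" (480x640 bool, what is visible of it) and "extent" ([left, top, width, height] in pixels, round what is visible of it).
The state is a dict: "t": time; "qpos": joint angles; "qd": joint speeds; "joint_torque": joint torques, N m; "ee_pos": TCP position; "tool_rot": TCP orientation; "wrist_force": force on the tool from outside, world axes, zero at the start; "wrist_torque": the same for the moment, N m; "opening": finger opening in mm.
Only numpy, scipy, OpenCV 4.12 (cv2) and the standard library are available. Lean on these libraries where they do the work, as an engineer would, in place of code of your own. Each camera call takes 0.05 s, during which the arm holds its last target.

## Working session

There is one attempt and no reset: what is moved stays moved. The work goes in short steps, Python scripts to look and compute and a tool call to move; the robot and the scene stay as the last step left them, time stands still between calls to the robot, and variables do not carry over. Pictures are saved under pics/ and viewed, and the job is handed in when it is done.

Besides the shell and the picture viewer there is one more tool, called after ">>>" as name(argument=value, ...) on one line, values as JSON. servo_tool: Moves the arm, as the interface text tells. Its arguments: {"type":"object","properties":{"deltas":{"type":"array"},"squeeze":{"type":"number"}},"required":["deltas"]}

```bash
mkdir -p pics; cat > h.py <<'E'
import numpy as np, cv2
from bench import sensors, camera, order, spotter
def pts(p,mask):
    v,u=np.nonzero(mask&(p['range_z']>0)); z=p['range_z'][v,u]
    c=np.c_[(u-p['cx'])/p['fx']*z,(v-p['cy'])/p['fy']*z,z]
    V=np.array(p['view']); return (c-V[:3,3])@V[:3,:3]
E
python3 - <<'E'
from h import *
s=sensors.observe(); print(s)
for n in('scene','top'):
    p=camera(n); cv2.imwrite(f'pics/{n}0.png',p['color']); print(n,p['fx'],p['view'])
    for t in('stand','wheel','stem','tyre','boss','fork_end','spoke','mug','wrench','gauge','pump','caps_pot','tape','stapler'):
        for r in spotter.cut_out(t,p)[:2]:
            m=np.array(r['region']); w=pts(p,m)
            if len(w): print(t,round(r['score'],2),r['extent'],np.median(w,0).round(),w.min(0).round(),w.max(0).round())
E
```

```text
{'t': 0.0, 'qpos': array([-1.17291967,  0.46836251, -0.0115825 ,  1.60362864,  0.00601383,
        1.07140932, -0.05624225]), 'qd': array([-0.00030705,  0.0013292 , -0.00113681,  0.00214265, -0.00146124,
       -0.00071583, -0.00059947]), 'joint_torque': array([-5.14384192e-04, -5.20580328e+01, -1.22958468e-02, -2.43754309e+01,
       -5.65261894e-02,  1.74061710e-02,  1.83894535e-04]), 'ee_pos': array([277.21683163, 587.31055781, 235.64776434]), 'tool_rot': array([[ 4.26747918e-01,  9.04370403e-01, -6.23021193e-04],
       [ 9.04368890e-01, -4.26748348e-01, -1.66088542e-03],
       [-1.76792888e-03,  1.45338409e-04, -9.99998427e-01]]), 'wrist_force': array([ 0.18685453,  0.48125781, -0.11790649]), 'wrist_torque': array([-0.00697732,  0.03374012,  0.01119765]), 'opening': 91.74422588407438}
scene 435.29027613685184 [[-1.43982998e-01  9.89490130e-01 -1.33483758e-02  1.10970365e+02]
 [ 7.08071785e-01  9.35912588e-02 -6.99910725e-01 -2.19042374e+02]
 [-6.91305463e-01 -1.10226853e-01 -7.14105592e-01  1.42815669e+03]
 [ 0.00000000e+00  0.00000000e+00  0.00000000e+00  1.00000000e+00]]
stan
[... 2773 characters left out ...]
] [ 344. -474.   -6.] [ 438. -361.  103.]
mug 0.63 [277.2, 274.1, 46.1, 44.9] [415.  13.   8.] [353. -46.  -6.] [477.  74.  19.]
gauge 0.89 [352.3, 279.4, 22.2, 29.8] [ 428. -152.   24.] [ 376. -177.   -1.] [ 460. -123.   34.]
pump 0.97 [219.6, 191.2, 28.2, 74.3] [577. 184.  35.] [478. 153.  -6.] [678. 220.  50.]
pump 0.52 [400.0, 269.6, 35.1, 29.8] [ 438. -293.   25.] [ 399. -335.   -4.] [ 484. -243.   35.]
caps_pot 0.78 [395.5, 225.0, 28.5, 23.7] [ 562. -270.   14.] [ 522. -293.   -3.] [ 602. -219.  265.]
tape 0.97 [401.6, 265.8, 31.4, 35.6] [ 445. -297.   25.] [ 401. -332.   -3.] [ 486. -245.   33.]
stapler 0.73 [160.5, 282.8, 20.0, 50.1] [371. 329.  45.] [308. 316.  -5.] [437. 364.  58.]
```

```bash
python3 - <<'E'
import cv2
a=cv2.imread('pics/scene0.png')[200:400,190:420]; cv2.imwrite('pics/s0c.png',cv2.resize(a,(690,600),interpolation=cv2.INTER_CUBIC))
a=cv2.imread('pics/top0.png')[150:330,150:510]; cv2.imwrite('pics/t0c.png',cv2.resize(a,(800,400),interpolation=cv2.INTER_CUBIC))
E
```

```text
(no output)
```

View pics/s0c.png

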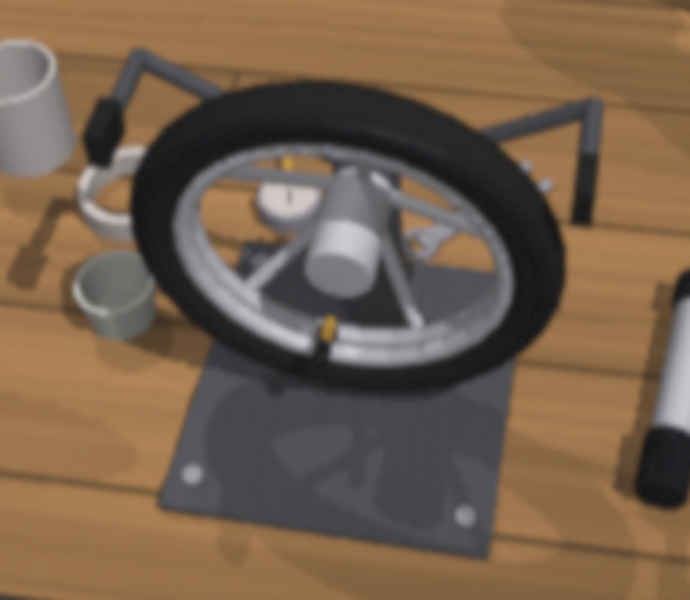

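View pics/t0c.png

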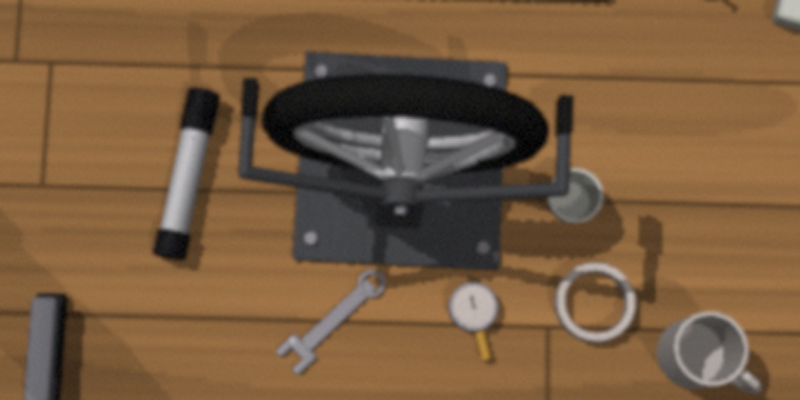

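View pics/scene0.png

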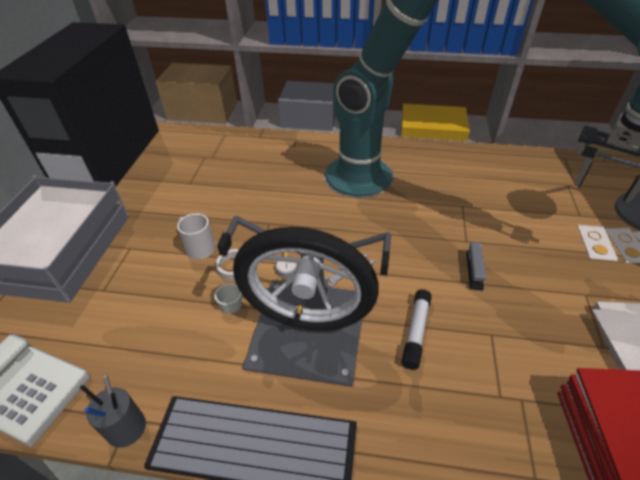

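```bash
cat > fit.py <<'E'
from h import *
from scipy.optimize import least_squares
P=[]
for n in('scene','top'):
    p=camera(n); col=p['color'].astype(int)
    r=spotter.cut_out('tyre',p)[0]; m=np.array(r['region'])
    w=pts(p,m&(col.max(2)<70)); w=w[(w[:,2]>15)&(abs(w[:,0]-610)<90)]
    print(n,len(w)); P.append((n,p,w))
def res(q,w):
    c=np.array([q[0],q[1],170]); a=np.array([np.cos(q[2]),np.sin(q[2]),0]); d=w-c
    x=d@a; r=np.linalg.norm(d-np.outer(x,a),axis=1)
    return np.hypot(r-132,x)-20
for ws in ([P[0][2]],[P[1][2]],[P[0][2],P[1][2]]):
    w=np.vstack(ws); f=least_squares(res,[605,-60,0],args=(w,),loss='soft_l1',f_scale=2)
    print(f.x,np.degrees(f.x[2]),np.median(abs(f.fun)))
q=f.x; a=np.array([np.cos(q[2]),np.sin(q[2]),0]); yv=np.array([-a[1],a[0],0]); c=np.array([q[0],q[1],170])
np.save('stand.npy',q)
# metal/brass points in disk
for n,p,_ in P:
    w=pts(p,np.ones((480,640),bool)); col=p['color'][p['range_z']>0].astype(int)
    d=w-c; X=d@a; Y=d@yv; Z=d[:,2]; R=np.hypot(Y,Z)
    th=np.degrees(np.arctan2(-Y,Z))
    s=(X>-56)&(X<0)&(R>45)&(R<98)&(abs(X-(-52+(R-18)/91*38))<12)
    h,_=np.histogram(th[s],bins=np.arange(-180,181,6)); print(n,'spokes',[(k*6-177,v) for k,v in enumerate(h) if v>2])
    b=(col[:,2]-col[:,0]>60)&(R<115)&(X>-20)&(X<60)&(R>50)
    print('brass',b.sum(),th[b].round(),X[b].round(),R[b].round())
E
python3 fit.py
```

```text
scene 4994
top 2811
[ 6.06434137e+02 -6.52340729e+01 -2.50421209e-02] -1.4348078382561633 0.7759281029086846
[ 6.05736132e+02 -6.26912106e+01 -2.63439667e-02] -1.5093981080777856 1.187027529476584
[ 6.06245352e+02 -6.41774543e+01 -2.51884563e-02] -1.4431922368240275 0.987799826675932
scene spokes [(-159, np.int64(13)), (-153, np.int64(94)), (-147, np.int64(15)), (-81, np.int64(52)), (-75, np.int64(56)), (-9, np.int64(7)), (57, np.int64(93)), (63, np.int64(34)), (123, np.int64(3)), (129, np.int64(74)), (135, np.int64(42))]
brass 26 [168. 169. 171. 167. 168. 170. 171. 167. 169. 170. 172. 168. 169. 171.
 172. 166. 168. 169. 171. 167. 168. 170. 171. 169. 170. 172.] [-2. -0. -2.  3.  4.  3. -1.  6.  7.  7.  3. 10. 10.  8.  4. 12. 14. 12.
  9. 16. 18. 15. 17. 21. 18. 16.] [85. 82. 83. 84. 81. 81. 85. 83. 79. 78. 84. 80. 80. 81. 86. 82. 77. 80.
 83. 79. 76. 79. 76. 75. 78. 80.]
top spokes [(-153, np.int64(11)), (-147, np.int64(3)), (-81, np.int64(62)), (-75, np.int64(54)), (-69, np.int64(4)), (-15, np.int64(17)), (-9, np.int64(51)), (51, np.int64(18)), (57, np.int64(87)), (63, np.int64(14)), (123, np.int64(3)), (129, np.int64(41)), (135, np.int64(4))]
brass 0 [] [] []
```

```bash
cat > plan.py <<'E'
from h import *
from scipy.spatial.transform import Rotation as Ro
q=np.load('stand.npy'); A=np.array([np.cos(q[2]),np.sin(q[2]),0]); Yv=np.array([-A[1],A[0],0]); C=np.array([q[0],q[1],170.]); S=np.c_[A,Yv,[0,0,1]]
def tilt(phi,roll=0):  # tool rot: z=(sin,0,-cos) in stand axes; roll about stand x
    f=np.radians(phi); M=np.c_[[0,1,0],[np.cos(f),0,np.sin(f)],[np.sin(f),0,-np.cos(f)]]
    return S@Ro.from_euler('x',roll,degrees=True).as_matrix()@M
def tcp(tip,R): # tip in stand axes rel. wheel centre -> world TCP
    return C+S@np.array(tip,float)-22*R[:,2]
def rows(p0,R0,wps,opening=0,dec=1):
    """wps list of (pos,R,n)"""
    p=np.array(p0,float);R=np.array(R0);out=[]
    for P,Q,n in wps:
        for k in range(n):
            f=1/(n-k)
            dp=R.T@(P-p)*f; dr=Ro.from_matrix(R.T@Q).as_rotvec(degrees=True)*f
            dp=dp.round(dec);dr=dr.round(dec)
            out+=[*dp,*dr,opening]
            p=p+R@dp;R=R@Ro.from_rotvec(dr,degrees=True).as_matrix()
    print(len(out)//7,'[',', '.join('%g'%v for v in (np.array(out)+0.0)),']'); return p,R
def now():
    s=sensors.observe(); return s['ee_pos'],s['tool_rot']
E
python3 - <<'E'
from plan import *
p,R=now()
T=tilt(30)
t=tcp([-70,0,230],T); print(t)
rows(p,R,[(p+[0,0,190],R,6),(t,T,30)])
E
```

```text
[525.27104604 -62.13740504 419.05255888]
36 [ 0, 0, -31.7, 0, 0, 0, 0, 0, 0, -31.7, 0, 0, 0, 0, 0, 0, -31.6, 0, 0, 0, 0, 0, 0, -31.7, 0, 0, 0, 0, 0, 0, -31.6, 0, 0, 0, 0, 0, 0, -31.7, 0, 0, 0, 0, -16.1, 16.7, 0.3, -1, 0.2, -0.8, 0, -16.3, 16.5, 0.5, -1, 0.2, -0.8, 0, -16.5, 16.2, 0.7, -1, 0.2, -0.8, 0, -16.8, 16, 0.9, -1, 0.2, -0.8, 0, -17, 15.7, 1.2, -1, 0.2, -0.8, 0, -17.2, 15.5, 1.4, -1, 0.2, -0.8, 0, -17.4, 15.2, 1.6, -1, 0.2, -0.8, 0, -17.6, 14.9, 1.8, -1, 0.2, -0.8, 0, -17.9, 14.7, 2, -1, 0.2, -0.8, 0, -18.1, 14.4, 2.2, -1, 0.2, -0.8, 0, -18.3, 14.1, 2.3, -1, 0.2, -0.8, 0, -18.5, 13.8, 2.5, -1, 0.2, -0.8, 0, -18.7, 13.5, 2.7, -1, 0.2, -0.8, 0, -18.9, 13.2, 2.9, -1, 0.2, -0.8, 0, -19.1, 12.9, 3, -1, 0.2, -0.8, 0, -19.2, 12.5, 3.2, -1, 0.2, -0.7, 0, -19.4, 12.2, 3.3, -1, 0.2, -0.8, 0, -19.6, 11.9, 3.5, -1, 0.2, -0.7, 0, -19.7, 11.6, 3.6, -1, 0.2, -0.8, 0, -19.9, 11.3, 3.7, -1, 0.2, -0.7, 0, -20.1, 11, 3.9, -1, 0.2, -0.8, 0, -20.2, 10.6, 4, -1, 0.2, -0.7, 0, -20.4, 10.3, 4.1, -1, 0.2, -0.8, 0, -20.5, 9.9, 4.2, -0.9, 0.2, -0.7, 0, -20.7, 9.6, 4.3, -1, 0.2, -0.8, 0, -20.8, 9.2, 4.3, -0.9, 0.2, -0.7, 0, -20.9, 8.9, 4.4, -1, 0.2, -0.8, 0, -21.1, 8.6, 4.5, -0.9, 0.3, -0.7, 0, -21.2, 8.2, 4.5, -1, 0.2, -0.8, 0, -21.3, 7.9, 4.7, -0.9, 0.3, -0.7, 0 ]
```

>>> servo_tool(deltas=[0,0,-32,0,0,0,0,0,0,-32,0,0,0,0,0,0,-32,0,0,0,0,0,0,-32,0,0,0,0,0,0,-32,0,0,0,0,0,0,-32,0,0,0,0,-20,21,0,0,0,0,0,-20,21,0,0,0,0,0,-20,21,0,0,0,0,0,-20,21,0,0,0,0,0,-20,21,0,0,0,0,0,-20,21,0,0,0,0,0,-20,21,0,0,0,0,0,-20,21,0,0,0,0,0,-20,21,0,0,0,0,0,-20,21,0,0,0,0,0,-20,21,0,0,0,0,0,-20,21,0,0,0,0,0,-20,21,0,0,0,0,0,-20,21,0,0,0,0,0], squeeze=10)

```text
t: 3.37
ee_pos: [424.0, 207.7, 428.9]
tool_rot: [[0.427, 0.904, 0.0], [0.904, -0.427, 0.001], [0.001, 0.0, -1.0]]
wrist_force: [0.4, 0.3, -0.5]
opening: 0.2
```

```bash
python3 - <<'E'
from plan import *
p,R=now(); s=sensors.observe(); print(p,R.round(3),s['qpos'].round(2),s['opening'])
T=tilt(30)
t=tcp([-70,0,230],T); print(t)
rows(p,R,[(t,T,14)],dec=0)
E
```

```text
[424.0014277  207.70038909 428.86607224] [[ 0.427  0.904  0.   ]
 [ 0.904 -0.427  0.001]
 [ 0.001  0.    -1.   ]] [-0.76  0.    0.24  1.76 -0.    1.38  0.61] 0.23974739719759822
[525.27104604 -62.13740504 419.05255888]
14 [ -14, 15, 1, -2, 0, -2, 0, -15, 14, 1, -2, 0, -2, 0, -15, 14, 2, -2, 0, -2, 0, -16, 13, 2, -2, 1, -2, 0, -16, 12, 2, -2, 0, -2, 0, -17, 12, 3, -2, 1, -1, 0, -17, 11, 3, -2, 0, -2, 0, -17, 11, 3, -2, 1, -1, 0, -18, 10, 3, -2, 0, -2, 0, -18, 9, 4, -2, 0, -1, 0, -18, 9, 4, -2, 1, -2, 0, -19, 8, 4, -3, 0, -1, 0, -18, 8, 4, -2, 1, -2, 0, -19, 7, 4, -3, 0, -1, 0 ]
```

>>> servo_tool(deltas=[-14,15,1,-2,0,-2,0,-15,14,1,-2,0,-2,0,-15,14,2,-2,0,-2,0,-16,13,2,-2,1,-2,0,-16,12,2,-2,0,-2,0,-17,12,3,-2,1,-1,0,-17,11,3,-2,0,-2,0,-17,11,3,-2,1,-1,0,-18,10,3,-2,0,-2,0,-18,9,4,-2,0,-1,0,-18,9,4,-2,1,-2,0,-19,8,4,-3,0,-1,0,-18,8,4,-2,1,-2,0,-19,7,4,-3,0,-1,0])

```text
t: 4.53
ee_pos: [525.0, -62.0, 419.6]
tool_rot: [[0.03, 0.863, 0.504], [1.0, -0.022, -0.021], [-0.007, 0.504, -0.863]]
wrist_force: [0.4, -0.6, 0.0]
opening: 0.6
```

```bash
python3 - <<'E'
from plan import *
p,R=now(); s=sensors.observe(); print(p,R.round(3),s['qpos'].round(2),s['opening'])
print((S.T@R).round(3))
for n in('scene','top'):
    P=camera(n); cv2.imwrite(f'pics/{n}1.png',P['color'])
    i=P['color']; i=i[120:360,130:450]; cv2.imwrite(f'pics/{n}1.png',cv2.resize(i,(800,600),interpolation=cv2.INTER_CUBIC))
E
```

```text
[524.95489803 -61.98667876 419.64770213] [[ 0.03   0.863  0.504]
 [ 1.    -0.022 -0.021]
 [-0.007  0.504 -0.863]] [-0.59 -0.23  0.55  2.04  0.22  0.78  1.41] 0.5718148352548249
[[ 0.004  0.863  0.504]
 [ 1.    -0.    -0.008]
 [-0.007  0.504 -0.863]]
```

View pics/scene1.png

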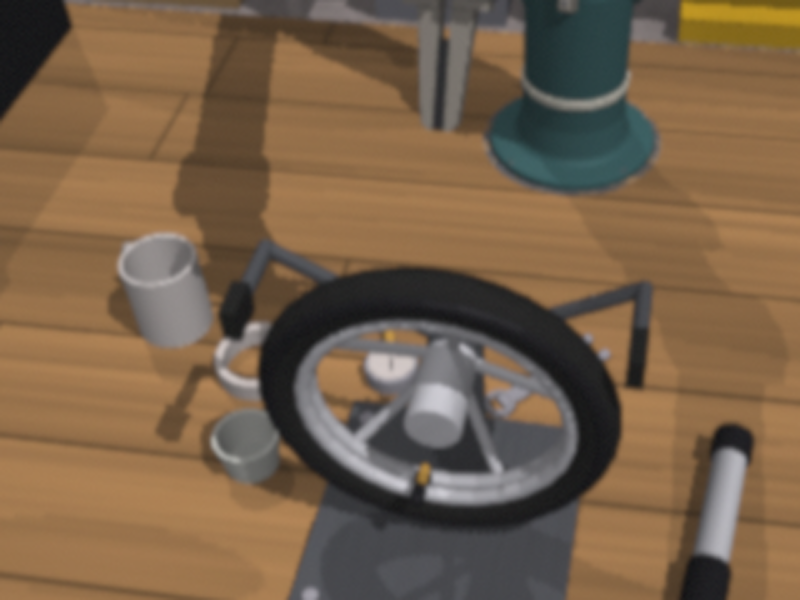

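View pics/top1.png

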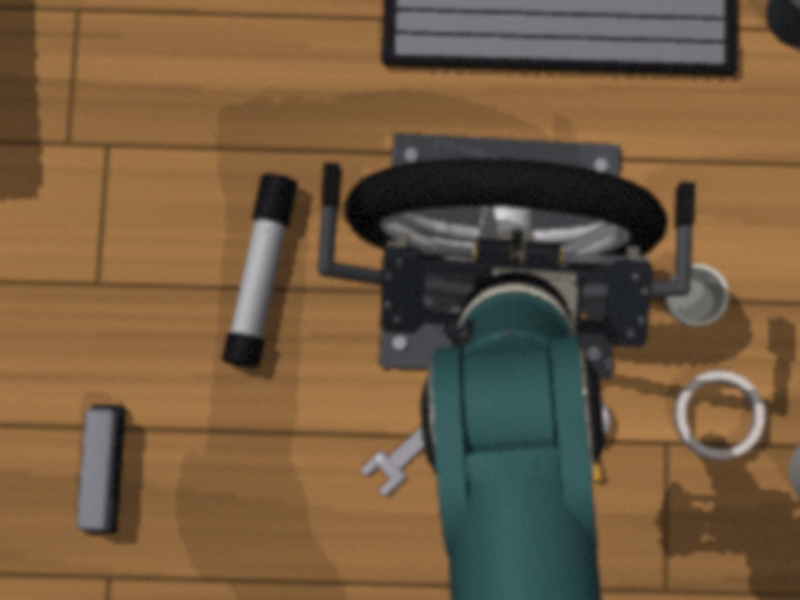

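```bash
cat > sim.py <<'E'
from plan import *
def box(hx,hy,z0,z1,st=4):
    g=[np.linspace(-h,h,max(2,int(2*h/st)+1)) for h in(hx,hy)]+[np.linspace(z0,z1,int((z1-z0)/st)+1)]
    X=np.stack(np.meshgrid(*g,indexing='ij'),-1).reshape(-1,3)
    return X
def surf(hx,hy,z0,z1,st=3):
    X=box(hx,hy,z0,z1,st); m=(abs(abs(X[:,0])-hx)<1e-6)|(abs(abs(X[:,1])-hy)<1e-6)|(abs(X[:,2]-z0)<1e-6)|(abs(X[:,2]-z1)<1e-6)
    return X[m]
FT=18
F=surf(FT,10,-88,0); B=surf(94.5,37.5,-200,-88,6)  # tool frame rel. to tip
def seg(P,a,b,r):
    a=np.array(a,float);b=np.array(b,float);d=b-a;t=np.clip((P-a)@d/(d@d),0,1)
    return np.linalg.norm(P-a-t[:,None]*d,axis=1)-r
def spk(th):
    s,c=np.sin(np.radians(th)),np.cos(np.radians(th)); return (-52,-18*s,18*c),(-14,-109*s,109*c)
def static(P):
    y=[]
    for sg in(1,-1):
        y.append(seg(P,(-74,0,0),(-74,sg*156,90),7).min()); y.append(seg(P,(-74,sg*156,90),(30,sg*156,90),7).min())
    y.append(seg(P,(-81,0,0),(-63,0,0),22).min())
    R=np.hypot(P[:,1],P[:,2]); y.append((np.hypot(R-132,P[:,0])-20).min())
    hub=np.maximum(R-24,np.maximum(-56-P[:,0],P[:,0]-22)).min(); y.append(hub)
    rim=np.where((abs(P[:,0])<20),105-R,99).min()
    return dict(arm=min(y[:4]),boss=y[4],tyre=y[5],hub=hub,rim=rim)
def pose(P,tip,Rs): return np.array(tip)+P@Rs.T
def contact_y(th,x,z,Rs,side=-1):
    # finger on -y side (side=-1), pushed against spoke th
    ys=np.arange(-110,110,1.0)*1.0
    D=[seg(pose(F,(x,y,z),Rs),*spk(th),5.5).min() for y in ys]; D=np.array(D)
    hit=np.nonzero(D<0)[0]
    if len(hit)==0: return None
    return ys[hit[0]] if side<0 else ys[hit[-1]]
E
cat > a.py <<'E'
from sim import *
import sys
phi,roll=float(sys.argv[1]),float(sys.argv[2])
Rs=S.T@tilt(phi,roll)
for x,z in((-28,45),(-25,45),(-22,45),(-25,55),(-20,50),(-30,40)):
    print('tip',x,z)
    for th in(60,45,36,30,15,0,-11,-25,-36,-45):
        y=contact_y(th,x,z,Rs)
        if y is None: print(th,None);continue
        P=pose(F,(x,y-.5,z),Rs); Q=pose(B,(x,y,z),Rs)
        d=seg(P,*spk(th),5.5); k=d.argmin(); cp=P[k]
        f=static(P);b=static(Q)
        print(th,'y',y,'contact r %.0f x %.0f'%(np.hypot(*cp[1:]),cp[0]),'other',[round(seg(P,*spk(th+o),5.5).min()) for o in(72,-72)],{k:round(v) for k,v in f.items()},'B',{k:round(v) for k,v in b.items()})
E
python3 a.py 30 0
```

```text
tip -28 45
60 y -110.0 contact r 105 x -19 other [86, 94] {'arm': 8, 'boss': 82, 'tyre': -1, 'hub': 77, 'rim': -33} B {'arm': 19, 'boss': 84, 'tyre': 20, 'hub': 80, 'rim': 99}
45 y -84.0 contact r 90 x -25 other [61, 74] {'arm': 15, 'boss': 60, 'tyre': 6, 'hub': 54, 'rim': -9} B {'arm': 19, 'boss': 83, 'tyre': 20, 'hub': 78, 'rim': 99}
36 y -70.0 contact r 84 x -28 other [49, 64] {'arm': 19, 'boss': 49, 'tyre': 15, 'hub': 42, 'rim': 3} B {'arm': 19, 'boss': 83, 'tyre': 20, 'hub': 78, 'rim': 99}
30 y -61.0 contact r 79 x -28 other [43, 58] {'arm': 21, 'boss': 43, 'tyre': 20, 'hub': 35, 'rim': 11} B {'arm': 19, 'boss': 83, 'tyre': 20, 'hub': 79, 'rim': 99}
15 y -41.0 contact r 72 x -30 other [31, 46] {'arm': 27, 'boss': 31, 'tyre': 29, 'hub': 22, 'rim': 27} B {'arm': 25, 'boss': 83, 'tyre': 20, 'hub': 78, 'rim': 99}
0 y -23.0 contact r 54 x -37 other [20, 38] {'arm': 32, 'boss': 26, 'tyre': 33, 'hub': 16, 'rim': 40} B {'arm': 34, 'boss': 83, 'tyre': 20, 'hub': 78, 'rim': 99}
-11 y -14.0 contact r 45 x -40 other [14, 38] {'arm': 34, 'boss': 26, 'tyre': 35, 'hub': 16, 'rim': 45} B {'arm'
[... 7889 characters left out ...]
': 31, 'boss': 79, 'tyre': 22, 'hub': 73, 'rim': 99}
-11 y -15.0 contact r 40 x -42 other [9, 33] {'arm': 30, 'boss': 21, 'tyre': 39, 'hub': 11, 'rim': 99} B {'arm': 34, 'boss': 79, 'tyre': 22, 'hub': 73, 'rim': 99}
-25 y -5.0 contact r 40 x -40 other [5, 34] {'arm': 33, 'boss': 21, 'tyre': 41, 'hub': 11, 'rim': 99} B {'arm': 39, 'boss': 79, 'tyre': 22, 'hub': 73, 'rim': 99}
-36 y 3.0 contact r 41 x -39 other [4, 37] {'arm': 34, 'boss': 21, 'tyre': 41, 'hub': 11, 'rim': 99} B {'arm': 39, 'boss': 79, 'tyre': 22, 'hub': 73, 'rim': 99}
-45 y 10.0 contact r 45 x -39 other [5, 40] {'arm': 32, 'boss': 21, 'tyre': 40, 'hub': 11, 'rim': 99} B {'arm': 36, 'boss': 79, 'tyre': 22, 'hub': 73, 'rim': 99}
```

```bash
cat > clr.py <<'E'
from sim import *
def check(tips,Rs,ths):
    for t in tips:
        P=pose(F,t,Rs);Q=pose(B,t,Rs)
        print(t,'spokes',[round(seg(P,*spk(a),5.5).min(),1) for a in ths],{k:round(v) for k,v in static(P).items()},'B',{k:round(v) for k,v in static(Q).items() if k in('arm','tyre')})
E
python3 - <<'E'
from clr import *
T=tilt(30);Rs=S.T@T
check([(-70,-20,133),(-55,-20,107),(-40,-20,81),(-25,-20,55)],Rs,[-11,61,133,205,277])
p,R=now()
rows(p,R,[(tcp((-70,-20,133),T),T,6),(tcp((-25,-20,55),T),T,8)])
E
```

```text
(-70, -20, 133) spokes [np.float64(55.5), np.float64(102.7), np.float64(137.3), np.float64(141.6), np.float64(124.6)] {'arm': 85, 'boss': 106, 'tyre': 42, 'hub': 104, 'rim': 99} B {'arm': 123, 'tyre': 106}
(-55, -20, 107) spokes [np.float64(32.6), np.float64(73.8), np.float64(109.4), np.float64(113.8), np.float64(96.9)] {'arm': 63, 'boss': 80, 'tyre': 28, 'hub': 78, 'rim': 99} B {'arm': 95, 'tyre': 77}
(-40, -20, 81) spokes [np.float64(13.9), np.float64(45.5), np.float64(82.8), np.float64(87.4), np.float64(71.0)] {'arm': 46, 'boss': 55, 'tyre': 27, 'hub': 52, 'rim': 99} B {'arm': 68, 'tyre': 48}
(-25, -20, 55) spokes [np.float64(6.8), np.float64(19.9), np.float64(59.4), np.float64(64.0), np.float64(49.4)] {'arm': 40, 'boss': 36, 'tyre': 27, 'hub': 26, 'rim': 29} B {'arm': 41, 'tyre': 21}
14 [ -3, -7.8, 14.1, 0, 0.1, -0.1, 0, -3, -7.8, 14.1, 0, 0.1, 0, 0, -3, -7.8, 14.1, 0, 0.1, -0.1, 0, -3, -7.9, 14.1, 0, 0.1, 0, 0, -3, -7.8, 14, 0.1, 0.1, -0.1, 0, -3, -7.8, 14.1, 0, 0.1, 0, 0, 0, 0, 11.3, 0, 0, 0, 0, 0, 0, 11.2, 0, 0, 0, 0, 0, 0, 11.3, 0, 0, 0, 0, 0, 0, 11.2, 0, 0, 0, 0, 0, 0, 11.3, 0, 0, 0, 0, 0, 0, 11.2, 0, 0, 0, 0, 0, -0.1, 11.3, 0, 0, 0, 0, 0, 0, 11.2, 0, 0, 0, 0 ]
```

>>> servo_tool(deltas=[-3,-8,14,0,0.1,-0.1,0,-3,-8,14,0,0.1,0,0,-3,-8,14,0,0.1,-0.1,0,-3,-8,14,0,0.1,0,0,-3,-8,14,0.1,0.1,-0.1,0,-3,-7,14,0,0.1,0,0,0,0,0,0,0,0,0])

```text
t: 5.22
ee_pos: [524.0, -78.3, 320.0]
tool_rot: [[0.02, 0.869, 0.495], [1.0, -0.017, -0.011], [-0.001, 0.495, -0.869]]
wrist_force: [-0.2, 0.5, -0.7]
opening: 0.5
```

>>> servo_tool(deltas=[0,0,11,0,0,0,0,0,0,11,0,0,0,0,0,0,11,0,0,0,0,0,0,11,0,0,0,0,0,0,11,0,0,0,0,0,0,11,0,0,0,0,0,0,11,0,0,0,0,0,0,11,0,0,0,0,0,0,0,0,0,0,0])

```text
t: 5.97
ee_pos: [570.0, -78.1, 245.7]
tool_rot: [[0.018, 0.867, 0.498], [1.0, -0.016, -0.009], [-0.0, 0.498, -0.867]]
wrist_force: [-0.6, 0.4, -0.6]
opening: 0.3
```

```bash
cat > st.py <<'E'
from plan import *
s=sensors.observe(); p,R=s['ee_pos'],s['tool_rot']
print('t',s['t'],'tip',(S.T@(p+22*R[:,2]-C)).round(1),'z',(S.T@R[:,2]).round(3),'q',s['qpos'].round(2),'F',s['wrist_force'].round(1))
E
cat > look.py <<'E'
import sys
from plan import *
k=sys.argv[1]
P=camera('scene'); i=P['color'][200:380,200:420]; cv2.imwrite(f'pics/sc{k}.png',cv2.resize(i,(733,600),interpolation=cv2.INTER_CUBIC))
for n in('scene','top'):
    if n=='top':P=camera(n)
    w=pts(P,np.ones((480,640),bool)); col=P['color'][P['range_z']>0].astype(int)
    d=(w-C)@S; X,Y,Z=d.T; Rr=np.hypot(Y,Z); th=np.degrees(np.arctan2(-Y,Z))
    s=(X>-56)&(X<0)&(Rr>45)&(Rr<98)&(abs(X-(-52+(Rr-18)/91*38))<9)
    h,_=np.histogram(th[s],bins=np.arange(-180,181,6)); print(n,[(b*6-177,int(v)) for b,v in enumerate(h) if v>4])
    # circular mean phase mod 72
    z=np.exp(1j*np.radians(th[s])*5); ph=np.degrees(np.angle(z.mean()))/5; print(' phase mod72 %.1f strength %.2f'%(ph,abs(z.mean())))
    b=(col[:,2]-col[:,0]>60)&(Rr<115)&(X>-20)&(X<60)&(Rr>50)
    if b.sum(): print(' brass',b.sum(),'th',np.median(th[b]).round(1),'R',np.median(Rr[b]).round())
E
python3 st.py; python3 look.py 2
```

```text
t 5.9667 tip [-24.9 -14.7  56.6] z [ 0.498  0.003 -0.867] q [-0.6   0.13  0.76  2.2  -0.43  0.36  2.06] F [-0.6  0.4 -0.6]
scene [(-159, 14), (-153, 89), (-147, 16), (-81, 54), (-75, 55), (-9, 7), (57, 94), (63, 33), (129, 79), (135, 41)]
 phase mod72 -10.3 strength 0.92
 brass 25 th 169.5 R 81.0
top [(-81, 18), (-75, 13), (-15, 7), (-9, 21), (3, 5), (9, 10), (15, 8), (57, 36)]
 phase mod72 -7.8 strength 0.70
```

View pics/sc2.png

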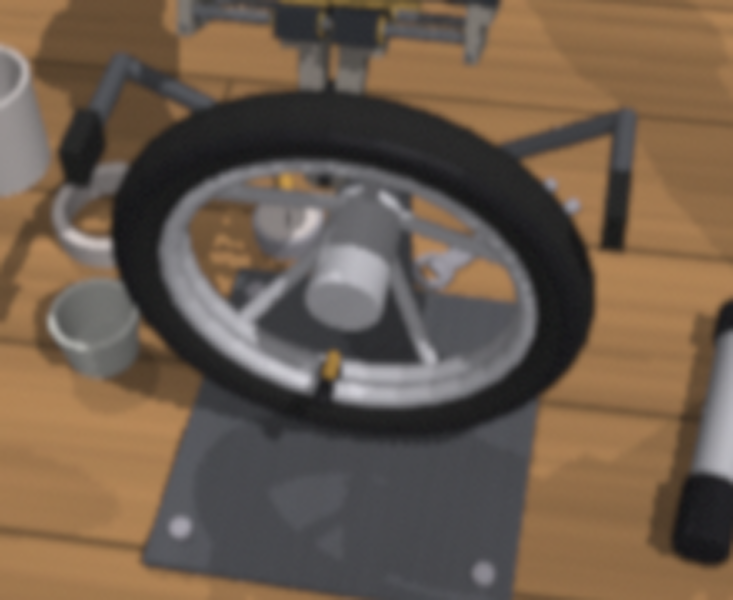

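>>> servo_tool(deltas=[3,0,0,0,0,0,0,4,0,0,0,0,0,0,4,0,0,0,0,0,0,4,0,0,0,0,0,0,4,0,0,0,0,0,0,4,0,0,0,0,0,0,4,0,0,0,0,0,0,4,0,0,0,0,0,0,4,0,0,0,0,0,0,3,0,0,0,0,0,0,2,0,0,0,0,0,0,0,0,0,0,0,0,0])

```text
t: 7.07
ee_pos: [570.2, -39.4, 246.7]
tool_rot: [[0.02, 0.866, 0.5], [1.0, -0.017, -0.01], [-0.0, 0.5, -0.866]]
wrist_force: [-0.8, -3.6, 0.2]
opening: 0.6
```

```bash
python3 st.py; python3 look.py 3
```

```text
t 7.0667 tip [-25.6  23.9  57.6] z [ 0.5    0.002 -0.866] q [-0.74  0.12  0.81  2.21 -0.3   0.34  1.85] F [-0.8 -3.6  0.2]
scene [(-177, 25), (-105, 118), (-99, 18), (-33, 11), (33, 42), (39, 12), (99, 11), (105, 103), (111, 21), (177, 15)]
 phase mod72 -35.8 strength 0.95
 brass 30 th 141.6 R 82.0
top [(-105, 6), (-33, 18), (-27, 5), (-21, 7), (-15, 13), (-9, 5), (33, 43), (105, 15)]
 phase mod72 -33.9 strength 0.72
 brass 24 th 143.9 R 78.0
```

>>> servo_tool(deltas=[3,0,0,0,0,0,0,4,0,0,0,0,0,0,3,0,0,0,0,0,0,0,0,0,0,0,0,0,-5,0,0,0,0,0,0,0,0,-15,0,0,0,0,0,0,-20,0,0,0,0,0,0,-20,0,0,0,0,0,0,-20,0,0,0,0,0,0,-10,0,0,0,0,0,0,0,0,0,0,0])

```text
t: 8.08
ee_pos: [528.3, -32.5, 322.6]
tool_rot: [[0.018, 0.864, 0.503], [1.0, -0.017, -0.006], [0.003, 0.503, -0.864]]
wrist_force: [1.0, 0.8, 0.5]
opening: 0.2
```

```bash
python3 st.py; python3 look.py 4; python3 - <<'E'
import sim
from clr import *
T=tilt(30);Rs=S.T@T
for ft in(18,8):
    sim.FT=ft; sim.F=F=sim.surf(ft,10,-88,0)
    for x,z in((-28,35),(-26,42),(-24,48)):
        print(ft,x,z,[(th,sim.contact_y(th,x,z,Rs)) for th in(36,32,28,20,10,0,-10,-20,-30,-36,-42)])
E
```

```text
t 8.0833 tip [-67.6  29.9 133.6] z [ 0.503  0.006 -0.864] q [-0.86 -0.17  0.79  2.2   0.29  0.55  1.3 ] F [1.  0.8 0.5]
scene [(-117, 13), (-111, 109), (-105, 18), (-39, 16), (-33, 6), (27, 34), (33, 9), (93, 13), (99, 112), (105, 13), (171, 18), (177, 19)]
 phase mod72 30.1 strength 0.94
 brass 36 th 135.4 R 82.0
top [(-111, 40), (-105, 36), (-45, 5), (-39, 65), (-33, 5), (21, 18), (27, 62), (33, 10), (93, 22), (99, 70), (105, 11)]
 phase mod72 29.9 strength 0.90
 brass 11 th 135.1 R 86.0
18 -28 35 [(36, np.float64(-66.0)), (32, np.float64(-61.0)), (28, np.float64(-56.0)), (20, np.float64(-46.0)), (10, np.float64(-34.0)), (0, np.float64(-23.0)), (-10, np.float64(-16.0)), (-20, np.float64(-9.0)), (-30, np.float64(-2.0)), (-36, np.float64(2.0)), (-42, np.float64(7.0))]
18 -26 42 [(36, np.float64(-70.0)), (32, np.float64(-64.0)), (28, np.float64(-59.0)), (20, np.float64(-48.0)), (10, np.float64(-35.0)), (0, np.float64(-23.0)), (-10, np.float64(-15.0)), (-20, np.float64(-7.0)), (-30, np.float64(1.0)), (-36, np.float64(6.0)), (-42, np.float64(12.0))]
18 -24 48 [(36, np.float64(-74.0)), (
[... 395 characters left out ...]
64(-13.0)), (-10, np.float64(-6.0)), (-20, np.float64(1.0)), (-30, np.float64(8.0)), (-36, np.float64(12.0)), (-42, np.float64(17.0))]
8 -26 42 [(36, np.float64(-60.0)), (32, np.float64(-54.0)), (28, np.float64(-49.0)), (20, np.float64(-38.0)), (10, np.float64(-25.0)), (0, np.float64(-13.0)), (-10, np.float64(-5.0)), (-20, np.float64(3.0)), (-30, np.float64(11.0)), (-36, np.float64(16.0)), (-42, np.float64(22.0))]
8 -24 48 [(36, np.float64(-64.0)), (32, np.float64(-58.0)), (28, np.float64(-52.0)), (20, np.float64(-40.0)), (10, np.float64(-26.0)), (0, np.float64(-13.0)), (-10, np.float64(-4.0)), (-20, np.float64(5.0)), (-30, np.float64(14.0)), (-36, np.float64(20.0)), (-42, np.float64(26.0))]
```

View pics/sc4.png

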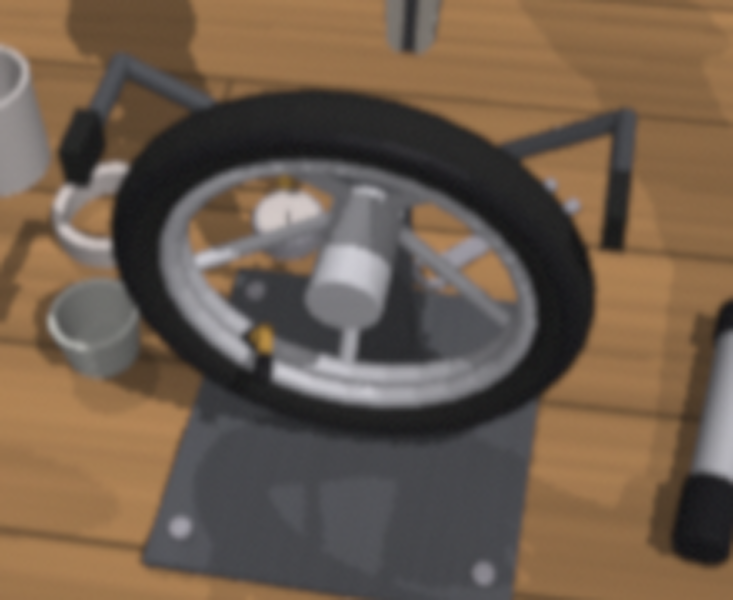

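```bash
python3 - <<'E'
from clr import *
T=tilt(30);Rs=S.T@T
tips=[(-72,-68,116),(-57,-68,90),(-42,-68,64),(-27,-68,38)]
check(tips,Rs,[30,-42,102,174])
p,R=now()
rows(p,R,[(tcp(tips[0],T),T,8),(tcp(tips[-1],T),T,9)])
E
```

```text
(-72, -68, 116) spokes [np.float64(50.6), np.float64(112.4), np.float64(117.1), np.float64(135.0)] {'arm': 47, 'boss': 100, 'tyre': 43, 'hub': 98, 'rim': 99} B {'arm': 103, 'tyre': 95}
(-57, -68, 90) spokes [np.float64(25.8), np.float64(90.1), np.float64(89.7), np.float64(108.9)] {'arm': 25, 'boss': 77, 'tyre': 28, 'hub': 75, 'rim': 99} B {'arm': 73, 'tyre': 67}
(-42, -68, 64) spokes [np.float64(6.7), np.float64(71.5), np.float64(62.9), np.float64(85.2)] {'arm': 17, 'boss': 56, 'tyre': 20, 'hub': 53, 'rim': 99} B {'arm': 43, 'tyre': 40}
(-27, -68, 38) spokes [np.float64(6.4), np.float64(61.6), np.float64(37.6), np.float64(66.4)] {'arm': 17, 'boss': 44, 'tyre': 19, 'hub': 36, 'rim': 8} B {'arm': 13, 'tyre': 19}
17 [ -12.1, -1.4, 1.4, 0, 0, 0, 0, -12.1, -1.5, 1.4, 0, 0, 0, 0, -12.1, -1.4, 1.3, 0, 0, 0, 0, -12.1, -1.5, 1.4, 0, 0, 0.1, 0, -12.2, -1.4, 1.3, 0, -0.1, 0, 0, -12.1, -1.4, 1.4, 0, 0, 0.1, 0, -12.2, -1.4, 1.4, 0, -0.1, 0, 0, -12.1, -1.4, 1.4, 0, 0, 0.1, 0, 0, 0, 10, 0, 0, 0, 0, 0, 0, 10, 0, 0, 0, 0, 0, 0, 10, 0, 0, 0, 0, 0, 0, 10, 0, 0, 0, 0, 0, 0, 10, 0, 0, 0, 0, 0, 0, 10, 0, 0, 0, 0, 0, 0, 10, 0, 0, 0, 0, 0, -0.1, 10, 0, 0, 0, 0, -0.1, 0, 10, 0, 0, 0, 0 ]
```

>>> servo_tool(deltas=[-12,-1.4,1.4,0,0,0,0,-12,-1.4,1.4,0,0,0,0,-12,-1.4,1.4,0,0,0,0,-12,-1.4,1.4,0,0,0,0,-12,-1.4,1.4,0,0,0,0,-12,-1.4,1.4,0,0,0,0,-12,-1.4,1.4,0,0,0,0,-13,-1.4,1.4,0,0,0,0,0,0,0,0,0,0,0])

```text
t: 8.93
ee_pos: [521.4, -133.0, 304.0]
tool_rot: [[0.024, 0.866, 0.499], [1.0, -0.02, -0.013], [-0.001, 0.499, -0.867]]
wrist_force: [0.1, 0.6, -0.0]
opening: 0.3
```

```bash
python3 st.py
```

```text
t 8.9333 tip [-72.1 -70.9 115. ] z [ 0.499 -0.001 -0.867] q [-0.94 -0.19  1.12  2.21  0.15  0.5   1.66] F [ 0.1  0.6 -0. ]
```

>>> servo_tool(deltas=[1,0,10,0,0,0,0,1,0,10,0,0,0,0,1,0,10,0,0,0,0,0,0,10,0,0,0,0,0,0,10,0,0,0,0,0,0,10,0,0,0,0,0,0,10,0,0,0,0,0,0,10,0,0,0,0,0,0,9,0,0,0,0,0,0,0,0,0,0,0])

```text
t: 9.77
ee_pos: [537.5, -120.8, 253.4]
tool_rot: [[0.022, 0.864, 0.503], [1.0, -0.017, -0.015], [-0.004, 0.503, -0.864]]
wrist_force: [-0.8, -0.1, 0.2]
opening: 1.1
```

```bash
python3 st.py; python3 look.py 5
```

```text
t 9.7667 tip [-56.2 -58.4  64.4] z [ 0.503 -0.002 -0.864] q [-1.43 -0.31  1.54  2.25  0.58  0.42  1.27] F [-0.8 -0.1  0.2]
scene [(-117, 17), (-111, 103), (-105, 19), (-39, 13), (-33, 9), (21, 5), (27, 30), (33, 9), (93, 14), (99, 107), (105, 16), (171, 19), (177, 19)]
 phase mod72 30.0 strength 0.94
 brass 31 th 135.1 R 83.0
top [(-111, 56), (-105, 38), (-45, 10), (-39, 75), (-33, 13), (21, 16), (27, 65), (33, 9), (93, 17), (99, 47)]
 phase mod72 30.9 strength 0.89
 brass 8 th 135.1 R 86.0
```

View pics/sc5.png

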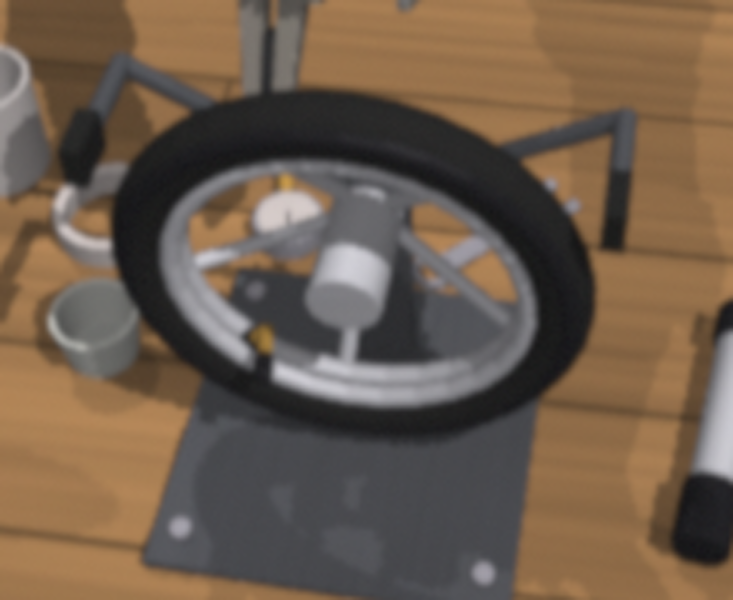

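>>> servo_tool(deltas=[0,0,-10,0,0,0,0,0,0,-15,0,0,0,0,0,0,-15,0,0,0,0,0,0,-15,0,0,0,0,12,0,0,0,0,0,0,14,0,0,0,0,0,0,14,0,0,0,0,0,0,14,0,0,0,0,0,0,14,0,0,0,0,0,0,14,0,0,0,0,0,0,12,0,0,0,0,0,0,0,0,0,0,0,0,0])

```text
t: 10.87
ee_pos: [512.9, -24.8, 301.0]
tool_rot: [[0.02, 0.864, 0.503], [1.0, -0.014, -0.015], [-0.005, 0.504, -0.864]]
wrist_force: [0.2, -0.2, -0.6]
opening: 0.5
```

```bash
python3 st.py
```

```text
t 10.8667 tip [-83.2  37.  112. ] z [ 0.504 -0.002 -0.864] q [-1.   -0.21  0.89  2.27  0.46  0.52  1.13] F [ 0.2 -0.2 -0.6]
```

```bash
python3 - <<'E'
import sim
from clr import *
T=tilt(30);Rs=S.T@T
for ft in(6,8,10):
    sim.F=sim.surf(ft,10,-88,0)
    print(ft,'calib',sim.contact_y(-35.8,-25.6,57.6,Rs),sim.contact_y(-42,-25.6,58,Rs))
sim.F=sim.surf(8,10,-88,0)
for x,z in((-25,55),(-25,48),(-25,42),(-26,36)):
    print(x,z,[(th,sim.contact_y(th,x,z,Rs)) for th in(24,18,14,8,0,-20,-36,-42,-50,-55,-60)])
check([(-25,18,52),(-25,35,48),(-25,40,44),(-26,42,40),(-26,46,36)],Rs,[-42,-50,-58,30])
E
```

```text
6 calib 26.0 36.0
8 calib 24.0 34.0
10 calib 22.0 32.0
-25 55 [(24, np.float64(-47.0)), (18, np.float64(-38.0)), (14, np.float64(-32.0)), (8, np.float64(-24.0)), (0, np.float64(-13.0)), (-20, np.float64(6.0)), (-36, np.float64(22.0)), (-42, np.float64(30.0)), (-50, np.float64(46.0)), (-55, np.float64(62.0)), (-60, None)]
-25 48 [(24, np.float64(-45.0)), (18, np.float64(-37.0)), (14, np.float64(-31.0)), (8, np.float64(-23.0)), (0, np.float64(-13.0)), (-20, np.float64(5.0)), (-36, np.float64(19.0)), (-42, np.float64(25.0)), (-50, np.float64(35.0)), (-55, np.float64(45.0)), (-60, np.float64(65.0))]
-25 42 [(24, np.float64(-44.0)), (18, np.float64(-36.0)), (14, np.float64(-31.0)), (8, np.float64(-23.0)), (0, np.float64(-13.0)), (-20, np.float64(3.0)), (-36, np.float64(17.0)), (-42, np.float64(22.0)), (-50, np.float64(30.0)), (-55, np.float64(36.0)), (-60, np.float64(46.0))]
-26 36 [(24, np.float64(-42.0)), (18, np.float64(-34.0)), (14, np.float64(-29.0)), (8, np.float64(-22.0)), (0, np.float64(-13.0)), (-20, np.float64(2.0)), (-36, np.float64(14.0)), (-42, np.float64(19.0)), (-50, np.flo
[... 250 characters left out ...]
48) spokes [np.float64(-4.6), np.float64(-5.3), np.float64(3.2), np.float64(32.9)] {'arm': 33, 'boss': 33, 'tyre': 27, 'hub': 22, 'rim': 26} B {'arm': 29, 'tyre': 18}
(-25, 40, 44) spokes [np.float64(-4.4), np.float64(-5.0), np.float64(-1.7), np.float64(35.9)] {'arm': 29, 'boss': 32, 'tyre': 27, 'hub': 21, 'rim': 26} B {'arm': 24, 'tyre': 17}
(-26, 42, 40) spokes [np.float64(-4.8), np.float64(-4.7), np.float64(-4.5), np.float64(35.9)] {'arm': 26, 'boss': 29, 'tyre': 29, 'hub': 18, 'rim': 28} B {'arm': 20, 'tyre': 18}
(-26, 46, 36) spokes [np.float64(-4.4), np.float64(-5.0), np.float64(-4.8), np.float64(38.1)] {'arm': 23, 'boss': 28, 'tyre': 30, 'hub': 18, 'rim': 28} B {'arm': 15, 'tyre': 18}
```

```bash
python3 - <<'E'
from clr import *
T=tilt(30)
p,R=now()
print('pre');p,R=rows(p,R,[(tcp((-62,18,116),T),T,3),(tcp((-25,18,52),T),T,6)])
print('push');rows(p,R,[(tcp((-25,23,50),T),T,2),(tcp((-25.5,29,42),T),T,4),(tcp((-26,33,36),T),T,3)])
E
```

```text
pre
9 [ -6.4, 6.8, 2.4, 0.1, 0, 0.1, 0, -6.4, 6.8, 2.4, 0.1, 0.1, 0.2, 0, -6.3, 6.7, 2.5, 0, 0, 0.1, 0, 0, 0, 12.3, 0, 0, 0, 0, 0, 0, 12.3, 0, 0, 0, 0, 0, 0, 12.3, 0, 0, 0, 0, 0, 0, 12.3, 0, 0, 0, 0, 0, 0, 12.3, 0, 0, 0, 0, 0, 0, 12.4, 0, 0, 0, 0 ]
push
9 [ 2.5, -0.5, 0.9, 0, 0, 0, 0, 2.5, -0.5, 0.8, 0, 0, 0, 0, 1.5, -1.1, 1.7, 0, 0, 0, 0, 1.5, -1.1, 1.7, 0, 0, 0, 0, 1.5, -1.1, 1.6, 0, 0, 0, 0, 1.5, -1.1, 1.7, 0, 0, 0, 0, 1.3, -1.1, 1.6, 0, 0, 0, 0, 1.3, -1.2, 1.7, 0, 0, 0, 0, 1.4, -1.1, 1.6, 0, 0, 0, 0 ]
```

>>> servo_tool(deltas=[-6.5,6.8,2.4,0.1,0,0.1,0,-6.5,6.8,2.4,0.1,0.1,0.2,0,-6.5,6.8,2.4,0,0,0.1,0,0,0,12,0,0,0,0,0,0,12,0,0,0,0,0,0,12,0,0,0,0,0,0,12,0,0,0,0,0,0,12,0,0,0,0,0,0,13,0,0,0,0,0,0,0,0,0,0,0,0,0,0,0,0,0,0])

```text
t: 11.78
ee_pos: [559.8, -49.2, 258.0]
tool_rot: [[0.031, 0.862, 0.505], [1.0, -0.025, -0.019], [-0.004, 0.506, -0.863]]
wrist_force: [-0.3, -1.4, 0.6]
opening: 0.2
```

```bash
python3 st.py
```

```text
t 11.7833 tip [-35.7  13.7  69. ] z [ 0.506 -0.006 -0.863] q [-1.16  0.11  1.29  2.23 -0.38  0.37  1.96] F [-0.3 -1.4  0.6]
```

>>> servo_tool(deltas=[1,0,5,0,0,0,0,1,0,5,0,0,0,0,1,0,5,0,0,0,0,1,0,5,0,0,0,0,0,0,0,0,0,0,0])

```text
t: 12.2
ee_pos: [570.2, -44.7, 241.5]
tool_rot: [[0.03, 0.862, 0.507], [1.0, -0.025, -0.016], [-0.001, 0.507, -0.862]]
wrist_force: [-0.2, -0.7, -0.3]
opening: 0.3
```

```bash
python3 st.py
```

```text
t 12.2 tip [-25.4  18.5  52.6] z [ 0.507 -0.004 -0.862] q [-0.98  0.17  1.12  2.23 -0.56  0.35  2.11] F [-0.2 -0.7 -0.3]
```

>>> servo_tool(deltas=[2.5,-0.5,0.9,0,0,0,0,2.5,-0.5,0.8,0,0,0,0,1.5,-1.1,1.7,0,0,0,0,1.5,-1.1,1.7,0,0,0,0,1.5,-1.1,1.6,0,0,0,0,1.5,-1.1,1.7,0,0,0,0,1.3,-1.1,1.6,0,0,0,0,1.3,-1.2,1.7,0,0,0,0,1.4,-1.1,1.6,0,0,0,0,0,0,0,0,0,0,0])

```text
t: 13.03
ee_pos: [571.4, -27.1, 226.2]
tool_rot: [[0.026, 0.86, 0.509], [1.0, -0.022, -0.015], [-0.001, 0.51, -0.86]]
wrist_force: [1.8, 0.7, 3.7]
opening: 0.6
```

```bash
python3 st.py;python3 look.py 6
```

```text
t 13.0333 tip [-24.6  36.1  37.2] z [ 0.51  -0.002 -0.86 ] q [-0.95  0.2   1.05  2.24 -0.63  0.31  2.14] F [1.8 0.7 3.7]
scene [(-129, 64), (-123, 69), (-57, 9), (-51, 12), (-39, 5), (-21, 5), (9, 9), (15, 12), (81, 73), (87, 66), (153, 9), (159, 28)]
 phase mod72 15.1 strength 0.88
 brass 47 th 119.7 R 86.0
top [(-57, 15), (-51, 15), (-39, 7), (-33, 9), (-27, 10), (9, 25), (15, 28), (81, 42), (87, 21)]
 phase mod72 14.5 strength 0.69
 brass 40 th 120.3 R 84.0
```

```bash
python3 - <<'E'
from clr import *
T=tilt(30);Rs=S.T@T
check([(-47,y,84) for y in(30,10,-10,-30,-42)]+[(-36,-42,64),(-25,-42,45)],Rs,[14.5,-57.5,86.5])
p,R=now()
p,R=rows(p,R,[(tcp((-24.6,31,40),T),T,2),(tcp((-47,31,84),T),T,7)]);rows(p,R,[(tcp((-47,-42,84),T),T,12)])
E
```

```text
(-47, 30, 84) spokes [np.float64(30.6), np.float64(44.1), np.float64(78.0)] {'arm': 41, 'boss': 58, 'tyre': 29, 'hub': 56, 'rim': 99} B {'arm': 69, 'tyre': 55}
(-47, 10, 84) spokes [np.float64(15.0), np.float64(50.5), np.float64(73.1)] {'arm': 50, 'boss': 57, 'tyre': 33, 'hub': 55, 'rim': 99} B {'arm': 78, 'tyre': 55}
(-47, -10, 84) spokes [np.float64(10.3), np.float64(58.7), np.float64(72.2)] {'arm': 50, 'boss': 57, 'tyre': 33, 'hub': 55, 'rim': 99} B {'arm': 78, 'tyre': 55}
(-47, -30, 84) spokes [np.float64(10.3), np.float64(68.1), np.float64(72.1)] {'arm': 41, 'boss': 58, 'tyre': 29, 'hub': 56, 'rim': 99} B {'arm': 69, 'tyre': 55}
(-47, -42, 84) spokes [np.float64(10.5), np.float64(74.2), np.float64(72.1)] {'arm': 36, 'boss': 61, 'tyre': 26, 'hub': 59, 'rim': 99} B {'arm': 65, 'tyre': 55}
(-36, -42, 64) spokes [np.float64(-0.1), np.float64(57.9), np.float64(50.7)] {'arm': 29, 'boss': 44, 'tyre': 26, 'hub': 40, 'rim': 99} B {'arm': 43, 'tyre': 35}
(-25, -42, 45) spokes [np.float64(-0.1), np.float64(47.3), np.float64(30.8)] {'arm': 29, 'boss': 33, 'tyre': 26, 'hub': 23, 'rim': 23} B {'arm': 24, 'tyre': 17}
9 [ -2.5, 1, -1.2, 0.3, 0.1, 0, 0, -2.5, 0.9, -1.2, 0.3, 0, 0, 0, 0, 0.4, -7, 0, 0, 0, 0, 0, 0.4, -7, 0, 0, 0, 0, 0, 0.4, -7.1, 0, 0, 0, 0, 0, 0.4, -7, 0, 0, 0, 0, 0, 0.3, -7.1, 0, 0, 0, 0, 0, 0.4, -7, 0, 0, 0, 0, 0, 0.3, -7.1, 0, 0, 0, 0 ]
12 [ -6.1, 0, 0, 0, 0, 0, 0, -6.1, 0, 0, 0, 0, 0, 0, -6.1, 0, 0, 0, 0, 0, 0, -6.1, 0, 0, 0, 0, 0, 0, -6.1, 0, 0, 0, 0, 0, 0, -6.1, 0, 0, 0, 0, 0, 0, -6.1, 0, 0, 0, 0, 0, 0, -6.1, 0, 0, 0, 0, 0, 0, -6, 0, 0, 0, 0, 0, 0, -6.1, 0, 0, 0, 0, 0, 0, -6, 0, 0, 0, 0, 0, 0, -6.1, 0, 0, 0, 0, 0, 0 ]
```

>>> servo_tool(deltas=[-2.5,1,-1.2,0.3,0.1,0,0,-2.5,1,-1.2,0.3,0,0,0,0,0.4,-7,0,0,0,0,0,0.4,-7,0,0,0,0,0,0.4,-7,0,0,0,0,0,0.4,-7,0,0,0,0,0,0.4,-7,0,0,0,0,0,0.4,-7,0,0,0,0,0,0.4,-7,0,0,0,0,0,0,0,0,0,0,0])

```text
t: 13.97
ee_pos: [548.8, -27.5, 267.1]
tool_rot: [[0.017, 0.871, 0.491], [1.0, -0.016, -0.005], [0.003, 0.491, -0.871]]
wrist_force: [-0.5, 0.4, 0.5]
opening: 0.5
```

```bash
python3 st.py
```

```text
t 13.9667 tip [-47.6  35.4  77.9] z [ 0.491  0.007 -0.871] q [-1.39 -0.03  1.41  2.24  0.05  0.39  1.54] F [-0.5  0.4  0.5]
```

```bash
cat > kin.py <<'E'
from plan import *
from scipy.optimize import least_squares
import itertools
def Rz(a):c,s=np.cos(a),np.sin(a);return np.array([[c,-s,0],[s,c,0],[0,0,1.]])
def Ry(a):c,s=np.cos(a),np.sin(a);return np.array([[c,0,s],[0,1,0],[-s,0,c]])
def fk(q,L,sg,off7=0):
    d1,L1,a,L2,b,Lt,w,a0=L
    R=Rz(sg[0]*q[0]);p=R@[a0,0,d1]
    R=R@Ry(q[1]);R=R@Rz(sg[1]*q[2]);p=p+R@[a,0,L1]
    R=R@Ry(q[3]);p=p+R@[b,0,L2] ;R=R@Rz(sg[2]*q[4])
    R=R@Ry(q[5]);R=R@Rz(sg[3]*q[6]+off7);p=p+R@[0,0,Lt]
    return p,R
D=[([-1.17291967,0.46836251,-0.0115825,1.60362864,0.00601383,1.07140932,-0.05624225],[277.2,587.3,235.6],[-.0006,-.0017,-1]),
([-0.76,0,.24,1.76,0,1.38,.61],[424,207.7,428.9],[0,.001,-1]),
([-0.59,-0.23,0.55,2.04,0.22,0.78,1.41],[525,-62,419.6],[.504,-.021,-.863]),
([-0.6,0.13,0.76,2.2,-0.43,0.36,2.06],[570,-78.1,245.7],[.498,-.009,-.867]),
([-0.74,0.12,0.81,2.21,-0.3,0.34,1.85],[570.2,-39.4,246.7],[.5,-.01,-.866]),
([-0.86,-0.17,0.79,2.2,0.29,0.55,1.3],[528.3,-32.5,322.6],[.503,-.006,-.864]),
([-0.94,-0.19,1.12,2.21,0.15,0.5,1.66],[521.4,-133,304],[.499,-.013,-.867]),
([-1.43,-0.31,1.54,2.25,0.58,0.42,1.27],[537.5,-120.8,253.4],[.503,-.015,-.864]),
([-0.98,0.17,1.12,2.23,-0.56,0.35,2.11],[570.2,-44.7,241.5],[.507,-.016,-.862]),
([-1.39,-0.03,1.41,2.24,0.05,0.39,1.54],[548.8,-27.5,267.1],[.491,-.005,-.871])]
if __name__=='__main__':
    best=None
    for sg in itertools.product([1,-1],repeat=3):
        for o in(1,-1):
            s=(*sg,1)
            def f(L):
                r=[]
                for q,p,z in D:
                    P,R=fk(q,L,s); r+=list((P-p)/10)+list((R[:,2]-z)*20)
                return r
            r=least_squares(f,[340,420,0,400,0,200,0,0]); print(s,round(r.cost,2),r.x.round(1))
            if best is None or r.cost<best[0]:best=(r.cost,r.x,s)
            break
    s=list(best[2]);
    for s7 in(1,-1):
        s[3]=s7; print(s7,[round(float(np.degrees(np.arctan2(*(fk(q,best[1],s)[1].T@R0[:,0])[[1,0]]))),1) for q,R0 in [(sensors.observe()['qpos'],now()[1])]])
E
python3 kin.py
```

```text
(1, 1, 1, 1) 2909.68 [  699.8 -1486.    317.2  -488.4  -970.3    -2.      0.     89.9]
(1, 1, -1, 1) 2666.66 [  692.3 -2098.2   565.3  -656.2 -1132.9  -457.4 -1341.3   104.4]
(1, -1, 1, 1) 6269.01 [  428.  -1467.4   187.1  -701.9  -485.3  -632.8  2706.4   558.1]
(1, -1, -1, 1) 6795.31 [   34.5 -1011.2    64.8  -722.4  -582.1  -446.      0.    559.4]
(-1, 1, 1, 1) 4166.53 [-633.2  863.  -101.   110.8  355.3 -488.4  174.5  514.5]
(-1, 1, -1, 1) 4197.99 [-194.4  881.7 -177.3  275.9  599.8 -307.  2465.1  500.7]
(-1, -1, 1, 1) 187.91 [  36.8  265.9  155.7  313.9 -230.6   29.3   43.8   -7.9]
(-1, -1, -1, 1) 14.76 [  358.5   538.6    -4.7   504.8    15.7   353.8 -1085.2   -24. ]
1 [3.3]
-1 [180.0]
```

```bash
cat > ik.py <<'E'
from kin import *
s=(-1,-1,-1,-1)
def f(L):
    r=[]
    for q,p,z in D:
        P,R=fk(q,L,s); r+=list((P-p)/10)+list((R[:,2]-z)*20)
    return r
L=least_squares(f,[358,540,0,505,0,354,0,0]).x
lo=np.array([-2.53,-.31,-1.57,.28,-1.29,.15,-2.92]);hi=np.array([2.53,2.02,1.55,2.44,4.43,1.84,2.92])
def ik(P,R,q3):
    best=None
    for q0 in ([-q3,.1,q3,2.2,-.3,.4,2],[-q3,.1,q3,2.2,.3,.4,1.5],[-q3-.5,.1,q3,2.2,.3,.6,1.5],[-q3,.1,q3,2.2,0,.4,1]):
        q0=np.array(q0);q0[2]=q3
        def g(x):
            q=np.array([x[0],x[1],q3,*x[2:]]);p,Q=fk(q,L,s,np.pi)
            return [*(p-P)/10,*((Q-R)*20).ravel()]
        x0=np.delete(q0,2);l=np.delete(lo,2);h=np.delete(hi,2)
        r=least_squares(g,np.clip(x0,l+.01,h-.01),bounds=(l,h))
        if best is None or r.cost<best[0]:best=(r.cost,np.insert(r.x,2,q3))
    return best
if __name__=='__main__':
    import sys
    phi=float(sys.argv[1]); T=tilt(phi)
    for tip in ((-47,35,80),(-47,-42,84),(-25,-42,45),(-25,-31,45),(-25,0,50),(-26,34,36)):
        print(tip)
        for q3 in(-1.2,-.8,-.4,0,.4,.8,1.2,1.5):
            c,q=ik(tcp(tip,T),T,q3); print('  ',q3,round(c,2),q.round(2))
E
python3 ik.py 30
```

```text
(-47, 35, 80)
   -1.2 0.0 [ 1.33 -0.02 -1.2   2.24 -0.18  0.4   1.82]
   -0.8 0.0 [ 0.9   0.01 -0.8   2.22 -0.08  0.39  1.72]
   -0.4 0.0 [ 0.48  0.02 -0.4   2.21 -0.06  0.39  1.68]
   0 0.0 [ 0.06  0.02  0.    2.21 -0.05  0.39  1.65]
   0.4 0.0 [-0.36  0.02  0.4   2.21 -0.04  0.39  1.62]
   0.8 0.0 [-0.78  0.01  0.8   2.22 -0.02  0.39  1.58]
   1.2 0.0 [-1.21 -0.02  1.2   2.24  0.09  0.39  1.47]
   1.5 0.23 [-1.55 -0.08  1.5   2.24  0.27  0.4   1.3 ]
(-47, -42, 84)
   -1.2 0.0 [ 1.51  0.02 -1.2   2.21 -0.3   0.43  2.1 ]
   -0.8 0.0 [ 1.1   0.03 -0.8   2.2  -0.28  0.43  2.07]
   -0.4 0.0 [ 0.68  0.04 -0.4   2.19 -0.28  0.43  2.05]
   0 0.0 [ 0.26  0.04  0.    2.18 -0.29  0.43  2.04]
   0.4 0.0 [-0.15  0.04  0.4   2.19 -0.3   0.43  2.03]
   0.8 0.0 [-0.57  0.03  0.8   2.2  -0.3   0.42  2.02]
   1.2 0.0 [-0.98  0.02  1.2   2.21 -0.28  0.42  1.98]
   1.5 0.01 [-1.34 -0.08  1.5   2.23  0.    0.41  1.72]
(-25, -42, 45)
   -1.2 0.0 [ 1.38  0.27 -1.2   2.2   0.4   0.34  1.46]
   -0.8 0.0 [ 1.03  0.17 -0.8   2.19  0.    0.32  1.81]
   -0.4 0.0 [ 0.65  0.14 -0.4   2.18 -0.2   0.33  1.98]
   0
[... 933 characters left out ...]
  2.19 -0.19  0.33  1.86]
   0.4 0.0 [-0.25  0.12  0.4   2.19 -0.31  0.33  1.95]
   0.8 0.0 [-0.64  0.14  0.8   2.2  -0.46  0.35  2.07]
   1.2 0.0 [-1.    0.22  1.2   2.21 -0.71  0.4   2.28]
   1.5 0.0 [-1.18  0.44  1.5   2.22 -1.1   0.6   2.6 ]
(-26, 34, 36)
   -1.2 0.0 [ 1.2   0.26 -1.2   2.23  0.68  0.35  1.03]
   -0.8 0.0 [ 0.85  0.17 -0.8   2.22  0.31  0.29  1.35]
   -0.4 0.0 [ 0.46  0.14 -0.4   2.21  0.1   0.28  1.53]
   0 0.0 [ 0.06  0.13  0.    2.21 -0.07  0.28  1.67]
   0.4 0.0 [-0.33  0.14  0.4   2.21 -0.23  0.29  1.8 ]
   0.8 0.0 [-0.72  0.17  0.8   2.22 -0.44  0.3   1.97]
   1.2 0.0 [-1.07  0.26  1.2   2.23 -0.77  0.37  2.26]
   1.5 0.0 [-1.24  0.51  1.5   2.24 -1.17  0.59  2.58]
```

```bash
cat > servo.py <<'E'
from ik import *
def err(q,P,R):
    p,Q=fk(q,L,s,np.pi); return np.r_[(P-p)/1000, Ro.from_matrix(R@Q.T).as_rotvec()]
def jac(q):
    p0,R0=fk(q,L,s,np.pi);J=np.zeros((6,7))
    for i in range(7):
        d=q.copy();d[i]+=1e-5;p,R=fk(d,L,s,np.pi)
        J[:,i]=np.r_[(p-p0)/1000,Ro.from_matrix(R@R0.T).as_rotvec()]/1e-5
    return J
def step(q,P,R,lam=1e-3):
    for _ in range(6):
        e=err(q,P,R);J=jac(q)
        dq=J.T@np.linalg.solve(J@J.T+lam**2*np.eye(6),e)
        n=abs(dq).max(); dq*=min(1,.04/n) if n>0 else 1
        q=np.clip(q+dq,lo,hi)
    return q
def run(q,deltas):
    P,R=fk(q,L,s,np.pi)
    d=np.array(deltas,float).reshape(-1,7)
    for r in d:
        P=P+R@r[:3];R=R@Ro.from_rotvec(r[3:6],degrees=True).as_matrix()
        q=step(q,P,R)
        P2,R2=fk(q,L,s,np.pi)
        if np.linalg.norm(P2-P)>1: P,R=P2,R2
    return q
if __name__=='__main__':
    q=np.array(D[0][0])
    q=run(q,[0,0,-32,0,0,0,0]*6+[-20,21,0,0,0,0,0]*14);print(q.round(2),'act',D[1][0])
    a=[-14,15,1,-2,0,-2,0,-15,14,1,-2,0,-2,0,-15,14,2,-2,0,-2,0,-16,13,2,-2,1,-2,0,-16,12,2,-2,0,-2,0,-17,12,3,-2,1,-1,0,-17,11,3,-2,0,-2,0,-17,11,3,-2,1,-1,0,-18,10,3,-2,0,-2,0,-18,9,4,-2,0,-1,0,-18,9,4,-2,1,-2,0,-19,8,4,-3,0,-1,0,-18,8,4,-2,1,-2,0,-19,7,4,-3,0,-1,0]
    q=run(q,a);print(q.round(2),'act',D[2][0])
    q=run(q,[-3,-8,14,0,.1,-.05,0]*6+[0,0,11,0,0,0,0]*8);print(q.round(2),'act',D[3][0])
    q=run(q,[4,0,0,0,0,0,0]*10);print(q.round(2),'act',D[4][0])
    q=run(q,[3.3,0,0,0,0,0,0]*3+[-5,0,0,0,0,0,0]+[0,0,-17,0,0,0,0]*5);print(q.round(2),'act',D[5][0])
    q=run(q,[-12,-1.4,1.4,0,0,0,0]*8);print(q.round(2),'act',D[6][0])
    q=run(q,[0.3,0,10,0,0,0,0]*9);print(q.round(2),'act',D[7][0])
    print('from actual'); 
    q=run(np.array(D[6][0]),[0.3,0,10,0,0,0,0]*9);print(q.round(2),'act',D[7][0])
E
python3 servo.py
```

```text
[-0.81 -0.02  0.28  1.8   0.01  1.36  0.59] act [-0.76, 0, 0.24, 1.76, 0, 1.38, 0.61]
[-0.69 -0.31  0.59  2.12  0.34  0.8   1.29] act [-0.59, -0.23, 0.55, 2.04, 0.22, 0.78, 1.41]
[-0.9   0.1   1.05  2.27 -0.37  0.34  2.  ] act [-0.6, 0.13, 0.76, 2.2, -0.43, 0.36, 2.06]
[-1.03  0.09  1.07  2.28 -0.19  0.32  1.73] act [-0.74, 0.12, 0.81, 2.21, -0.3, 0.34, 1.85]
[-0.92 -0.22  0.79  2.27  0.44  0.56  1.14] act [-0.86, -0.17, 0.79, 2.2, 0.29, 0.55, 1.3]
[-0.97 -0.29  1.07  2.28  0.42  0.52  1.39] act [-0.94, -0.19, 1.12, 2.21, 0.15, 0.5, 1.66]
[-1.68 -0.17  1.55  2.32  0.35  0.29  1.44] act [-1.43, -0.31, 1.54, 2.25, 0.58, 0.42, 1.27]
from actual
[-1.86 -0.12  1.55  2.27  0.06  0.3   1.74] act [-1.43, -0.31, 1.54, 2.25, 0.58, 0.42, 1.27]
```

```bash
cat > srch.py <<'E'
from servo import *
import sys
def go(q,P,R,n):
    p,Q=fk(q,L,s,np.pi); rv=Ro.from_matrix(Q.T@R).as_rotvec()
    mn=0
    for k in range(1,n+1):
        q=step(q,p+(P-p)*k/n,Q@Ro.from_rotvec(rv*k/n).as_matrix())
    e=err(q,P,R); return q,np.linalg.norm(e[:3])*1000
q0=sensors.observe()['qpos'].copy()
T30=tilt(30)
def final(q):
    q1,e1=go(q,tcp((-47,-42,84),T30),T30,8); q2,e2=go(q1,tcp((-25,-42,45),T30),T30,8); q3,e3=go(q2,tcp((-26,34,36),T30),T30,12)
    q4,e4=go(q3,tcp((-47,34,84),T30),T30,8);q5,e5=go(q4,tcp((-47,-42,84),T30),T30,8); q6,e6=go(q5,tcp((-25,-42,45),T30),T30,8)
    return [q1,q2,q3,q4,q5,q6],[e1,e2,e3,e4,e5,e6]
if __name__=='__main__':
    p,_=fk(q0,L,s,np.pi);print(p,now()[0])
    Q,E=final(q0)
    print('direct');[print(a.round(2),round(e,1)) for a,e in zip(Q,E)]
    rng=np.random.default_rng(0);res=[]
    for it in range(60):
        ph=rng.choice([0,15,30]); Tm=tilt(ph)
        wps=[(np.array([500,-30,345.]),T30,5)]
        for k in range(rng.integers(1,4)):
            wps.append((np.array([rng.uniform(450,800),rng.uniform(-350,350),rng.uniform(430,600)]),tilt(rng.choice([0,15,30])),12))
        wps.append((np.array([510,rng.uniform(-110,-20),345]),T30,12))
        q=q0.copy();ee=0
        for w in wps: q,e=go(q,*w);ee+=e
        res.append((abs(q[2])+ee*.05,q,wps))
    res.sort(key=lambda r:r[0])
    for c,q,w in res[:4]:
        print(round(c,2),q.round(2));[print('   ',a.round(0),np.degrees(np.arccos(-b[2,2])).round()) for a,b,_ in w]
        Q,E=final(q);[print('      f',a.round(2),round(e,1)) for a,e in zip(Q,E)]
E
timeout 500 python3 srch.py
```

```text
[549.54337558 -41.28132535 265.38983961] [548.7560604  -27.48552095 267.06716746]
direct
[-1.33 -0.11  1.47  2.23  0.11  0.41  1.62] 0.0
[-1.69 -0.14  1.55  2.27  0.22  0.32  1.53] 153.3
[-1.89 -0.08  1.55  2.32  0.31  0.28  1.28] 173.9
[-1.42 -0.12  1.35  2.24  0.37  0.43  1.2 ] 0.0
[-1.39 -0.23  1.46  2.23  0.44  0.44  1.32] 0.0
[-1.67 -0.26  1.55  2.26  0.58  0.36  1.19] 109.2
0.5 [-0.56 -0.19  0.5   2.19  0.22  0.6   1.36]
    [500. -30. 345.] 30.0
    [646.  55. 463.] 30.0
    [634.  16. 445.] 15.0
    [ 650. -346.  561.] 30.0
    [510. -22. 345.] 30.0
      f [-0.65  0.03  0.88  2.2  -0.3   0.42  2.02] 0.0
      f [-0.55  0.17  0.83  2.19 -0.66  0.38  2.34] 0.0
      f [-0.79  0.18  0.87  2.22 -0.48  0.31  2.01] 0.0
      f [-0.96 -0.01  0.97  2.22  0.03  0.4   1.53] 0.0
      f [-0.95  0.02  1.17  2.21 -0.28  0.42  1.99] 0.0
      f [-0.75  0.21  1.04  2.2  -0.78  0.42  2.44] 0.0
0.64 [-0.73 -0.22  0.64  2.2   0.31  0.61  1.27]
    [500. -30. 345.] 30.0
    [ 475. -337.  529.] 15.0
    [510. -22. 345.] 30.0
      f [-0.99  0.02  1.2   2.21 -0.28  0.42  1.98] 0.0
      f [-0.77
[... 584 characters left out ...]
  1.13  2.23 -0.69  0.35  2.19] 0.0
      f [-1.9   0.09  1.55  2.28 -0.24  0.39  1.77] 218.5
      f [-1.39 -0.23  1.46  2.23  0.43  0.44  1.33] 0.0
      f [-1.67 -0.26  1.55  2.26  0.58  0.36  1.2 ] 109.6
0.68 [-0.66 -0.21  0.68  2.19  0.23  0.6   1.43]
    [500. -30. 345.] 30.0
    [714. 290. 511.] 0.0
    [ 696. -144.  561.] 30.0
    [510. -59. 345.] 30.0
      f [-0.86  0.03  1.08  2.21 -0.29  0.42  2.  ] 0.0
      f [-0.7   0.2   0.99  2.2  -0.74  0.41  2.41] 0.0
      f [-0.94  0.21  1.04  2.23 -0.61  0.33  2.12] 0.0
      f [-1.23 -0.04  1.21  2.23  0.14  0.4   1.42] 0.0
      f [-1.33 -0.11  1.47  2.23  0.09  0.41  1.64] 0.0
      f [-1.69 -0.14  1.55  2.27  0.19  0.32  1.55] 156.4
```

```bash
cat > s2.py <<'E'
from srch import *
def ev(w):
    q=q0.copy();ee=0
    for P,ph,n in w: q,e=go(q,np.array(P,float),tilt(ph),n);ee+=e
    Q,E=final(q); return q,ee,Q,E
for w in ([((500,-30,345),30,5),((646,55,463),30,12),((650,-346,561),30,12),((510,-22,345),30,12)],
          [((500,-30,345),30,5),((646,-30,463),30,8),((650,-346,561),30,12),((510,-22,345),30,12)],
          [((500,-30,345),30,5),((680,-30,480),15,8),((650,-346,520),30,12),((510,-22,345),30,12)],
          [((500,-30,345),30,5),((680,0,500),20,8),((600,-420,500),20,12),((510,-22,345),30,12)],
          [((500,-30,345),30,5),((646,55,463),20,9),((600,-420,560),30,14),((500,-100,345),30,10)]):
    q,ee,Q,E=ev(w); print(w,q.round(2),round(ee,1));[print('    ',a.round(2),round(e,1)) for a,e in zip(Q,E)]
E
timeout 500 python3 s2.py
```

```text
[((500, -30, 345), 30, 5), ((646, 55, 463), 30, 12), ((650, -346, 561), 30, 12), ((510, -22, 345), 30, 12)] [-0.65 -0.2   0.58  2.19  0.26  0.61  1.31] 0.0
     [-0.8   0.03  1.03  2.21 -0.3   0.42  2.  ] 0.0
     [-0.66  0.19  0.95  2.2  -0.72  0.4   2.39] 0.0
     [-0.9   0.2   1.    2.23 -0.57  0.32  2.09] 0.0
     [-1.16 -0.03  1.15  2.23  0.1   0.4   1.46] 0.0
     [-1.29 -0.06  1.46  2.23 -0.05  0.41  1.77] 0.0
     [-1.71 -0.09  1.55  2.28  0.03  0.31  1.71] 175.9
[((500, -30, 345), 30, 5), ((646, -30, 463), 30, 8), ((650, -346, 561), 30, 12), ((510, -22, 345), 30, 12)] [-0.89 -0.25  0.76  2.2   0.41  0.64  1.17] 114.3
     [-1.33 -0.11  1.47  2.23  0.1   0.41  1.63] 0.0
     [-1.69 -0.14  1.55  2.27  0.21  0.32  1.54] 154.8
     [-1.89 -0.08  1.55  2.32  0.29  0.28  1.3 ] 175.5
     [-1.42 -0.12  1.35  2.24  0.37  0.42  1.21] 0.0
     [-1.39 -0.23  1.46  2.23  0.43  0.44  1.33] 0.0
     [-1.67 -0.25  1.55  2.26  0.57  0.36  1.2 ] 110.7
[((500, -30, 345), 30, 5), ((680, -30, 480), 15, 8), ((650, -346, 520), 30, 12), ((510, -22, 345), 30, 12)] [-0.6  -0.19  0.53  2.19  0.24  0.
[... 577 characters left out ...]
.39  2.36] 0.0
     [-0.83  0.18  0.92  2.22 -0.51  0.31  2.04] 0.0
     [-1.03 -0.01  1.03  2.23  0.05  0.4   1.51] 0.0
     [-1.07  0.01  1.28  2.22 -0.26  0.42  1.97] 0.0
     [-0.8   0.23  1.1   2.2  -0.82  0.43  2.47] 0.0
[((500, -30, 345), 30, 5), ((646, 55, 463), 20, 9), ((600, -420, 560), 30, 14), ((500, -100, 345), 30, 10)] [-0.49 -0.21  0.63  2.19  0.09  0.6   1.66] 0.0
     [-0.61  0.03  0.84  2.2  -0.3   0.42  2.02] 0.0
     [-0.52  0.17  0.79  2.19 -0.64  0.38  2.33] 0.0
     [-0.75  0.17  0.83  2.22 -0.46  0.31  1.99] 0.0
     [-0.9  -0.    0.92  2.22  0.02  0.4   1.54] 0.0
     [-0.88  0.03  1.1   2.21 -0.29  0.42  2.  ] 0.0
     [-0.71  0.2   1.    2.2  -0.75  0.41  2.42] 0.0
```

```bash
python3 - <<'E'
from plan import *
p,R=now()
p,R=rows(p,R,[(np.array([500,-30,345.]),tilt(30),5),(np.array([646,55,463.]),tilt(20),9)],dec=1)
p,R=rows(p,R,[(np.array([600,-420,560.]),tilt(30),18)],dec=1)
E
```

```text
14 [ -0.6, -0.8, -18.4, -0.1, -0.1, 0.1, 0, -0.6, -0.8, -18.4, -0.1, -0.1, 0.1, 0, -0.7, -0.8, -18.3, -0.1, -0.1, 0, 0, -0.7, -0.7, -18.4, -0.1, -0.1, 0.1, 0, -0.8, -0.7, -18.3, -0.2, 0, 0, 0, 9.8, 20.4, -3.4, 1.1, 0, 0, 0, 9.8, 20.3, -3.7, 1.1, 0, 0, 0, 9.9, 20.3, -4.1, 1.1, 0, 0, 0, 9.8, 20.2, -4.5, 1.1, 0, 0, 0, 9.9, 20.1, -4.9, 1.1, 0, 0, 0, 9.8, 20, -5.3, 1.1, 0, 0, 0, 9.9, 19.8, -5.7, 1.1, 0, 0, 0, 9.8, 19.8, -6.1, 1.2, 0, 0, 0, 9.9, 19.6, -6.5, 1.1, 0, 0, 0 ]
18 [ -26.4, 0.1, -5.7, -0.6, 0, 0, 0, -26.4, 0.1, -5.7, -0.6, 0, 0, 0, -26.5, 0.2, -5.7, -0.5, 0, 0, 0, -26.4, 0.2, -5.7, -0.6, 0, 0, 0, -26.5, 0.3, -5.7, -0.5, 0, 0, 0, -26.4, 0.3, -5.7, -0.6, 0, 0, 0, -26.5, 0.4, -5.7, -0.5, 0, 0, 0, -26.4, 0.4, -5.7, -0.6, 0, 0, 0, -26.5, 0.5, -5.7, -0.5, 0, 0, 0, -26.4, 0.5, -5.7, -0.6, 0, 0, 0, -26.5, 0.6, -5.7, -0.5, 0, 0, 0, -26.4, 0.7, -5.7, -0.6, 0, 0, 0, -26.5, 0.7, -5.7, -0.5, 0, 0, 0, -26.4, 0.8, -5.7, -0.6, 0, 0, 0, -26.5, 0.8, -5.6, -0.5, 0, 0, 0, -26.4, 0.9, -5.6, -0.6, 0, 0, 0, -26.5, 0.9, -5.7, -0.5, 0, 0, 0, -26.4, 1, -5.6, -0.6, 0, 0, 0 ]
```

>>> servo_tool(deltas=[-0.6,-0.8,-18.4,-0.1,-0.1,0.1,0,-0.6,-0.8,-18.4,-0.1,-0.1,0.1,0,-0.6,-0.8,-18.4,-0.1,-0.1,0,0,-0.6,-0.8,-18.4,-0.1,-0.1,0.1,0,-0.8,-0.7,-18.3,-0.2,0,0,0,9.8,20.4,-3.4,1.1,0,0,0,9.8,20.3,-3.7,1.1,0,0,0,9.8,20.3,-4.1,1.1,0,0,0,9.8,20.2,-4.5,1.1,0,0,0,9.8,20.1,-4.9,1.1,0,0,0,9.8,20,-5.3,1.1,0,0,0,9.8,19.8,-5.7,1.1,0,0,0,9.8,19.8,-6.1,1.2,0,0,0,9.8,19.6,-6.5,1.1,0,0,0])

```text
t: 15.13
ee_pos: [652.7, 53.6, 449.3]
tool_rot: [[0.024, 0.944, 0.328], [1.0, -0.025, -0.003], [0.005, 0.328, -0.945]]
wrist_force: [0.1, 0.2, 1.2]
opening: 0.6
```

```bash
python3 st.py; python3 - <<'E'
from plan import *
p,R=now()
p,R=rows(p,R,[(np.array([600,-420,560.]),tilt(30),18)],dec=1)
E
```

```text
t 15.1333 tip [ 50.7 119.  258.5] z [ 0.328  0.005 -0.945] q [-1.04  0.24  1.09  1.62 -0.23  1.08  1.62] F [0.1 0.2 1.2]
18 [ -26.3, -0.1, -6.7, -0.6, 0, 0, 0, -26.3, 0, -6.7, -0.6, 0, 0, 0, -26.3, 0, -6.7, -0.6, 0, 0, 0, -26.3, 0.1, -6.7, -0.6, 0, 0, 0, -26.3, 0.2, -6.7, -0.6, 0, 0, 0, -26.4, 0.3, -6.7, -0.6, 0, 0, 0, -26.3, 0.3, -6.7, -0.6, 0, 0, 0, -26.4, 0.4, -6.7, -0.6, 0, 0, 0, -26.3, 0.5, -6.7, -0.6, 0, 0, 0, -26.4, 0.5, -6.7, -0.6, 0, 0, 0, -26.3, 0.6, -6.7, -0.6, 0, 0, 0, -26.4, 0.7, -6.6, -0.6, 0, 0, 0, -26.3, 0.7, -6.6, -0.6, 0, 0, 0, -26.4, 0.8, -6.6, -0.6, -0.1, 0, 0, -26.4, 0.9, -6.6, -0.6, 0, 0, 0, -26.3, 1, -6.6, -0.6, -0.1, 0, 0, -26.4, 1, -6.5, -0.6, 0, -0.1, 0, -26.4, 1, -6.6, -0.7, -0.1, 0, 0 ]
```

>>> servo_tool(deltas=[-26,0,-7,-0.6,0,0,0,-26,0,-7,-0.6,0,0,0,-26,0,-7,-0.6,0,0,0,-26,0,-7,-0.6,0,0,0,-26,0,-7,-0.6,0,0,0,-26,0,-7,-0.6,0,0,0,-26,0,-7,-0.6,0,0,0,-26,0,-7,-0.6,0,0,0,-26,0.5,-7,-0.6,0,0,0,-27,0.5,-7,-0.6,0,0,0,-27,0.5,-7,-0.6,0,0,0,-27,1,-7,-0.6,0,0,0,-27,1,-7,-0.6,0,0,0,-27,1,-7,-0.6,0,0,0,-27,1,-6,-0.6,0,0,0,-26,1,-6,-0.6,0,0,0,-26,1,-6,-0.6,0,0,0,-26,1,-6,-0.6,0,0,0])

```text
t: 16.63
ee_pos: [596.3, -422.9, 562.4]
tool_rot: [[0.025, 0.863, 0.504], [1.0, -0.024, -0.007], [0.006, 0.504, -0.863]]
wrist_force: [0.4, -0.5, 0.7]
opening: 0.7
```

```bash
python3 st.py; python3 look.py 7; python3 - <<'E'
from srch import *
q,e=go(q0,np.array([500,-100,345.]),tilt(30),14);print(q.round(2))
Q,E=final(q);[print('    ',a.round(2),round(e,1)) for a,e in zip(Q,E)]
p,R=now()
rows(p,R,[(np.array([500,-100,345.]),tilt(30),14)],dec=1)
E
```

```text
t 16.6333 tip [  10.2 -358.7  373.4] z [ 0.504  0.006 -0.863] q [-0.04  0.37  1.1   1.31 -0.78  1.36  2.58] F [ 0.4 -0.5  0.7]
scene [(-129, 69), (-123, 67), (-57, 9), (-51, 33), (9, 7), (15, 13), (81, 82), (87, 58), (153, 9), (159, 29)]
 phase mod72 15.0 strength 0.94
 brass 46 th 119.8 R 86.0
top [(-129, 11), (-123, 58), (-117, 6), (-57, 40), (-51, 67), (9, 36), (15, 38), (75, 8), (81, 68), (87, 38), (159, 16)]
 phase mod72 15.2 strength 0.91
 brass 39 th 120.2 R 84.0
[-0.45 -0.2   0.6   2.19  0.06  0.6   1.68]
     [-0.55  0.03  0.79  2.2  -0.31  0.42  2.02] 0.0
     [-0.48  0.17  0.75  2.19 -0.62  0.37  2.31] 0.0
     [-0.7   0.16  0.78  2.22 -0.42  0.3   1.96] 0.0
     [-0.84  0.    0.85  2.22  0.01  0.4   1.56] 0.0
     [-0.8   0.03  1.02  2.2  -0.3   0.42  2.01] 0.0
     [-0.66  0.19  0.94  2.2  -0.72  0.4   2.39] 0.0
14 [ 23.1, -14.3, 9.7, 0, 0, 0, 0, 23.1, -14.3, 9.8, 0, 0, 0, 0, 23.1, -14.3, 9.7, 0, 0, 0, 0, 23.1, -14.3, 9.8, 0, 0, 0, 0, 23.1, -14.3, 9.7, 0, 0, -0.1, 0, 23.1, -14.2, 9.8, 0, 0, 0, 0, 23.1, -14.2, 9.7, 0, 0, -0.1, 0, 23.2, -14.2, 9.8, 0, 0, 0, 0, 23.2, -14.2, 9.7, 0, 0, -0.1, 0, 23.2, -14.2, 9.8, 0, 0, 0, 0, 23.2, -14.2, 9.7, 0.1, 0, -0.1, 0, 23.2, -14.1, 9.8, 0, 0, 0, 0, 23.2, -14.1, 9.8, 0.1, 0.1, -0.1, 0, 23.2, -14.1, 9.8, 0, 0, 0, 0 ]
```

>>> servo_tool(deltas=[23,-14,10,0,0,0,0,23,-14,10,0,0,0,0,23,-14,10,0,0,0,0,23,-14,10,0,0,0,0,23,-14,10,0,0,0,0,23,-14,10,0,0,0,0,23,-14,10,0,0,0,0,23,-14,10,0,0,0,0,23,-14,10,0,0,-0.1,0,23,-14,10,0,0,-0.1,0,23,-14,10,0,0,-0.1,0,23,-14,9,0,0,-0.1,0,23,-14,9,0,0,-0.1,0,23,-14,9,0,0,-0.1,0,0,0,0,0,0,0,0])

```text
t: 17.98
ee_pos: [500.6, -90.7, 343.2]
tool_rot: [[0.011, 0.869, 0.495], [1.0, -0.009, -0.006], [-0.001, 0.496, -0.869]]
wrist_force: [-1.2, -0.1, -0.3]
opening: 0.2
```

```bash
python3 st.py;  python3 - <<'E'
from plan import *
p,R=now();T=tilt(30)
p,R=rows(p,R,[(tcp((-48,-44,85),T),T,8),(tcp((-25,-44,45),T),T,8)],dec=1)
E
```

```text
t 17.9833 tip [-94.1 -29.  154.1] z [ 0.495  0.006 -0.869] q [-0.56 -0.21  0.63  2.19  0.15  0.61  1.56] F [-1.2 -0.1 -0.3]
16 [ -1.9, 0.7, 10.3, 0, 0, 0.1, 0, -1.9, 0.7, 10.3, 0, 0, 0.1, 0, -1.9, 0.7, 10.4, 0, -0.1, 0.1, 0, -1.9, 0.7, 10.4, -0.1, 0, 0.1, 0, -1.9, 0.7, 10.3, 0, -0.1, 0.1, 0, -1.9, 0.7, 10.4, -0.1, 0, 0.1, 0, -1.9, 0.6, 10.3, 0, -0.1, 0.1, 0, -1.9, 0.7, 10.4, -0.1, 0, 0, 0, 0, 0, 5.8, 0, 0, 0, 0, 0, 0, 5.8, 0, 0, 0, 0, 0, 0, 5.8, 0, 0, 0, 0, 0, 0, 5.7, 0, 0, 0, 0, 0, 0, 5.8, 0, 0, 0, 0, 0, 0, 5.7, 0, 0, 0, 0, 0, -0.1, 5.8, 0, 0, 0, 0, -0.1, 0, 5.7, 0, 0, 0, 0 ]
```

>>> servo_tool(deltas=[-2,0.7,10.4,0,0,0.1,0,-2,0.7,10.4,0,0,0.1,0,-2,0.7,10.4,0,0,0.1,0,-2,0.7,10.4,0,0,0.1,0,-2,0.7,10.4,0,0,0.1,0,-2,0.7,10.4,0,0,0.1,0,-2,0.7,10.4,0,0,0.1,0,-2,0.7,10.4,0,0,0,0,0,0,0,0,0,0,0])

```text
t: 18.73
ee_pos: [550.1, -113.0, 277.0]
tool_rot: [[0.029, 0.866, 0.5], [1.0, -0.027, -0.012], [0.003, 0.5, -0.866]]
wrist_force: [-0.0, 0.7, -1.2]
opening: 0.6
```

```bash
python3 st.py;  python3 - <<'E'
from plan import *
p,R=now();T=tilt(30)
p,R=rows(p,R,[(tcp((-25,-43,45),T),T,9)],dec=1)
E
```

```text
t 18.7333 tip [-43.9 -50.2  87.9] z [ 0.5    0.001 -0.866] q [-0.65  0.03  0.88  2.19 -0.3   0.43  2.  ] F [-0.   0.7 -1.2]
9 [ 0.8, -0.6, 5.2, 0, 0, 0, 0, 0.8, -0.6, 5.2, 0, 0, 0, 0, 0.8, -0.6, 5.2, 0, 0, 0, 0, 0.8, -0.6, 5.2, 0, 0, 0, 0, 0.8, -0.6, 5.2, 0, 0, -0.1, 0, 0.8, -0.5, 5.1, 0, 0, 0, 0, 0.8, -0.6, 5.2, 0, 0, -0.1, 0, 0.8, -0.5, 5.1, 0, 0, 0, 0, 0.8, -0.5, 5.2, 0, 0, -0.1, 0 ]
```

Now insert, staying at y ≈ -47 until deep.

>>> servo_tool(deltas=[0,-0.6,5.2,0,0,0,0,0,-0.6,5.2,0,0,0,0,0,-0.6,5.2,0,0,0,0,0,-0.6,5.2,0,0,0,0,0,-0.6,5.2,0,0,0,0,0,-0.6,5.2,0,0,0,0,1,-0.6,5.2,0,0,0,0,1,-0.5,5.2,0,0,0,0,1,-0.5,5.2,0,0,0,0,0,0,0,0,0,0,0])

```text
t: 19.57
ee_pos: [569.2, -109.7, 235.1]
tool_rot: [[0.028, 0.865, 0.502], [1.0, -0.027, -0.01], [0.005, 0.502, -0.865]]
wrist_force: [-0.9, 1.1, 0.5]
opening: 0.4
```

```bash
python3 st.py; python3 look.py 8; python3 - <<'E'
from plan import *
p,R=now();T=tilt(30)
p,R=rows(p,R,[(tcp((-25,-15,48),T),T,8),(tcp((-25,8,50),T),T,7)],dec=1)
p,R=rows(p,R,[(tcp((-25,20,48),T),T,5),(tcp((-26,35,37),T),T,8)],dec=1)
E
```

```text
t 19.5667 tip [-24.8 -46.4  46.1] z [ 0.502  0.003 -0.865] q [-0.53  0.17  0.79  2.2  -0.63  0.37  2.3 ] F [-0.9  1.1  0.5]
scene [(-129, 70), (-123, 63), (-57, 11), (-51, 32), (9, 9), (15, 11), (33, 13), (39, 17), (45, 10), (81, 80), (87, 58), (153, 8), (159, 29)]
 phase mod72 16.2 strength 0.81
 brass 43 th 119.6 R 86.0
top [(-129, 5), (-123, 51), (-57, 31), (-51, 44), (9, 23), (15, 19), (33, 10), (39, 10), (87, 7)]
 phase mod72 18.8 strength 0.84
 brass 31 th 120.0 R 82.0
15 [ 4, 0, -0.1, 0, 0, 0, 0, 4, 0, -0.1, 0, 0, 0, 0, 4, 0, -0.2, 0, 0, -0.1, 0, 4, 0, -0.1, 0, 0, 0, 0, 4, 0, -0.2, 0, 0, -0.1, 0, 4, 0.1, -0.1, 0.1, 0, 0, 0, 4, 0.1, -0.2, 0, -0.1, -0.1, 0, 4, 0, -0.1, 0.1, 0, 0, 0, 3.3, 0.1, -0.3, 0, 0, 0, 0, 3.3, 0.2, -0.2, 0, 0, 0, 0, 3.3, 0.1, -0.3, 0, 0, 0, 0, 3.3, 0.2, -0.2, 0, 0, 0, 0, 3.3, 0.1, -0.3, 0, 0, 0, 0, 3.3, 0.2, -0.2, 0, 0, 0, 0, 3.2, 0.1, -0.3, 0, 0, 0, 0 ]
13 [ 2.4, -0.2, 0.4, 0, 0, 0, 0, 2.4, -0.2, 0.3, 0, 0, 0, 0, 2.4, -0.2, 0.4, 0, 0, 0, 0, 2.4, -0.2, 0.3, 0, 0, 0, 0, 2.4, -0.2, 0.4, 0, 0, 0, 0, 1.9, -0.8, 1.1, 0, 0, 0, 0, 1.9, -0.8, 1.1, 0, 0, 0, 0, 1.9, -0.8, 1.1, 0, 0, 0, 0, 1.9, -0.8, 1.1, 0, 0, 0, 0, 1.9, -0.8, 1.2, 0, 0, 0, 0, 1.8, -0.8, 1.1, 0, 0, 0, 0, 1.9, -0.8, 1.2, 0, 0, 0, 0, 1.8, -0.8, 1.1, 0, 0, 0, 0 ]
```

View pics/sc8.png

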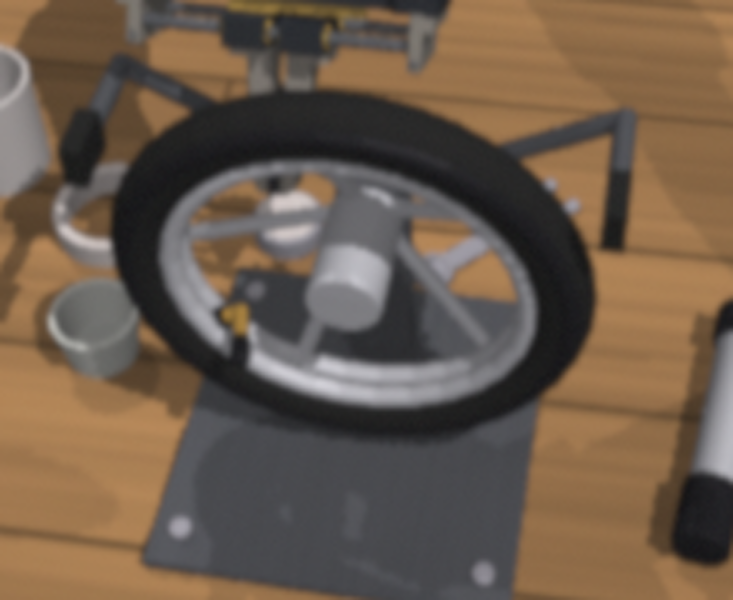

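The shut fingertips (about 275,185) are inside the gap between the spokes; stem at (237,325). Push.

>>> servo_tool(deltas=[4,0,-0.1,0,0,0,0,4,0,-0.1,0,0,0,0,4,0,-0.1,0,0,0,0,4,0,-0.1,0,0,0,0,4,0,-0.2,0,0,0,0,4,0.1,-0.1,0,0,0,0,4,0.1,-0.2,0,0,-0.1,0,4,0,-0.1,0,0,0,0,3.3,0.1,-0.3,0,0,0,0,3.3,0.2,-0.2,0,0,0,0,3.3,0.1,-0.3,0,0,0,0,3.3,0.2,-0.2,0,0,0,0,3.3,0.1,-0.3,0,0,0,0,3.3,0.2,-0.2,0,0,0,0,3.2,0.1,-0.3,0,0,0,0,0,0,0,0,0,0,0])

```text
t: 21.0
ee_pos: [570.6, -54.5, 238.6]
tool_rot: [[0.027, 0.864, 0.502], [1.0, -0.024, -0.011], [0.002, 0.502, -0.865]]
wrist_force: [2.4, -4.9, -1.7]
opening: 0.4
```

```bash
python3 st.py; python3 look.py 9; python3 - <<'E'
from plan import *
p,R=now();T=tilt(30)
p,R=rows(p,R,[(tcp((-25,20,48),T),T,5),(tcp((-26,35,37),T),T,8)],dec=1)
E
```

```text
t 21.0 tip [-24.8   8.8  49.6] z [ 0.502  0.001 -0.865] q [-0.75  0.14  0.87  2.22 -0.46  0.33  2.03] F [ 2.4 -4.9 -1.7]
scene [(-171, 50), (-165, 17), (-99, 50), (-93, 89), (-27, 6), (-21, 6), (39, 38), (45, 39), (111, 65), (117, 61)]
 phase mod72 -26.6 strength 0.92
 brass 70 th 78.4 R 88.0
top [(-93, 11), (-27, 12), (-21, 9), (-9, 8), (-3, 9), (39, 34), (45, 15)]
 phase mod72 -25.1 strength 0.68
13 [ 2.3, -0.2, 0.3, 0, 0, 0, 0, 2.3, -0.2, 0.3, 0, 0, 0, 0, 2.2, -0.2, 0.3, 0.1, 0, 0, 0, 2.3, -0.2, 0.2, 0, -0.1, -0.1, 0, 2.2, -0.1, 0.3, 0.1, 0, 0, 0, 1.9, -0.8, 1.1, 0, 0, 0, 0, 1.9, -0.8, 1.1, 0, 0, 0, 0, 1.9, -0.8, 1.1, 0, 0, 0, 0, 1.9, -0.8, 1.1, 0, 0, 0, 0, 1.9, -0.8, 1.1, 0, 0, 0, 0, 1.8, -0.8, 1.2, 0, 0, 0, 0, 1.9, -0.8, 1.1, 0, 0, 0, 0, 1.8, -0.8, 1.2, 0, 0, 0, 0 ]
```

>>> servo_tool(deltas=[2.3,-0.2,0.3,0,0,0,0,2.3,-0.2,0.3,0,0,0,0,2.3,-0.2,0.3,0,0,0,0,2.3,-0.2,0.3,0,0,0,0,2.2,-0.2,0.3,0,0,0,0,1.9,-0.8,1.1,0,0,0,0,1.9,-0.8,1.1,0,0,0,0,1.9,-0.8,1.1,0,0,0,0,1.9,-0.8,1.1,0,0,0,0,1.9,-0.8,1.1,0,0,0,0,1.9,-0.8,1.1,0,0,0,0,1.9,-0.8,1.1,0,0,0,0,1.9,-0.8,1.1,0,0,0,0,0,0,0,0,0,0,0])

```text
t: 22.27
ee_pos: [571.0, -28.6, 226.9]
tool_rot: [[0.028, 0.863, 0.504], [1.0, -0.026, -0.012], [0.003, 0.504, -0.863]]
wrist_force: [2.4, -3.3, 1.1]
opening: 0.2
```

```bash
python3 st.py; python3 look.py 10; python3 - <<'E'
from srch import *
Q=[go(q0,tcp((-25,29,42),T30),T30,3)]
for t,n in (((-50,29,86),8),((-50,-44,86),11),((-25,-44,45),9),((-25,15,48),12)): Q.append(go(Q[-1][0],tcp(t,T30),T30,n))
[print(a.round(2),round(e,1)) for a,e in Q]
p,R=now();T=T30
rows(p,R,[(tcp((-25,30,42),T),T,2),(tcp((-50,30,86),T),T,8)],dec=1)
E
```

```text
t 22.2667 tip [-25.1  34.7  37.9] z [ 0.504  0.001 -0.863] q [-0.8   0.17  0.86  2.23 -0.46  0.29  1.97] F [ 2.4 -3.3  1.1]
scene [(-129, 40), (-123, 92), (-57, 9), (-51, 13), (-39, 5), (9, 5), (15, 13), (21, 6), (81, 40), (87, 72), (159, 32)]
 phase mod72 16.7 strength 0.88
 brass 64 th 49.9 R 89.0
top [(-57, 8), (-51, 26), (-39, 6), (-33, 5), (-27, 9), (-21, 6), (9, 15), (15, 36), (81, 21), (87, 40)]
 phase mod72 15.8 strength 0.71
[-0.78  0.16  0.87  2.22 -0.45  0.32  1.99] 0.0
[-0.92 -0.02  0.93  2.23  0.04  0.4   1.53] 0.0
[-0.93  0.    1.15  2.21 -0.24  0.42  1.96] 0.0
[-0.74  0.21  1.04  2.2  -0.78  0.42  2.45] 0.0
[-0.98  0.2   1.13  2.22 -0.62  0.37  2.17] 0.0
10 [ -2.4, 1.1, -1.7, 0.1, 0, -0.1, 0, -2.3, 1.1, -1.7, 0.2, -0.1, -0.1, 0, 0, 0, -6.3, 0, 0, 0, 0, 0, 0.1, -6.3, 0, 0, 0, 0, 0, 0, -6.3, 0, 0, 0, 0, 0, 0.1, -6.3, 0, 0, 0, 0, 0, 0, -6.4, 0, 0, 0, 0, 0, 0.1, -6.3, 0, 0, 0, 0, 0, 0, -6.4, 0, 0, 0, 0, 0, 0.1, -6.3, 0, 0, 0, 0 ]
```

>>> servo_tool(deltas=[-2.4,1.1,-1.7,0.1,0,-0.1,0,-2.4,1.1,-1.7,0.2,0,-0.1,0,0,0.1,-6.3,0,0,0,0,0,0.1,-6.3,0,0,0,0,0,0.1,-6.3,0,0,0,0,0,0.1,-6.3,0,0,0,0,0,0.1,-6.3,0,0,0,0,0,0.1,-6.3,0,0,0,0,0,0.1,-6.3,0,0,0,0,0,0.1,-6.3,0,0,0,0,0,0,0,0,0,0,0])

```text
t: 23.28
ee_pos: [545.3, -31.8, 275.0]
tool_rot: [[0.022, 0.867, 0.498], [1.0, -0.021, -0.008], [0.003, 0.498, -0.867]]
wrist_force: [-0.8, -0.1, -0.1]
opening: 0.6
```

```bash
python3 st.py; python3 look.py 11; python3 - <<'E'
from srch import *
Q=[(q0,0)]
for t,n in (((-50,-46,86),12),((-25,-46,45),9),((-25,15,48),12)): Q.append(go(Q[-1][0],tcp(t,T30),T30,n))
[print(a.round(2),round(e,1)) for a,e in Q]
p,R=now();T=T30
rows(p,R,[(tcp((-50,-46,86),T),T,12)],dec=1)
E
```

```text
t 23.2833 tip [-50.8  31.   85.9] z [ 0.498  0.004 -0.867] q [-1.04 -0.04  1.04  2.24  0.09  0.41  1.49] F [-0.8 -0.1 -0.1]
scene [(-129, 40), (-123, 94), (-57, 10), (-51, 29), (9, 6), (15, 13), (21, 5), (81, 40), (87, 73), (159, 32)]
 phase mod72 16.6 strength 0.94
 brass 64 th 50.1 R 89.0
top [(-123, 24), (-57, 20), (-51, 58), (9, 20), (15, 55), (81, 47), (87, 43), (159, 10)]
 phase mod72 15.4 strength 0.93
[-1.04 -0.04  1.04  2.24  0.08  0.4   1.49] 0
[-1.15 -0.03  1.34  2.22 -0.15  0.42  1.87] 0.0
[-0.83  0.25  1.16  2.2  -0.87  0.45  2.52] 0.0
[-1.09  0.25  1.26  2.22 -0.75  0.41  2.28] 0.0
12 [ -6.4, 0.1, 0, 0, 0, 0, 0, -6.4, 0.1, -0.1, 0, 0, 0, 0, -6.4, 0.1, 0, 0, 0, 0, 0, -6.4, 0.1, -0.1, 0, 0, 0, 0, -6.4, 0.1, 0, 0, 0, 0, 0, -6.4, 0, -0.1, 0, 0, 0, 0, -6.4, 0.1, 0, 0, 0, 0, 0, -6.4, 0, -0.1, 0, 0, 0, 0, -6.4, 0.1, 0, 0, 0, 0, 0, -6.4, 0, -0.1, -0.1, -0.1, 0, 0, -6.3, 0.1, 0, 0, 0, 0, 0, -6.4, 0, 0, -0.1, -0.1, 0, 0 ]
```

```bash
python3 - <<'E'
from srch import *
q=q0
for P,ph,n in (((500,-30,345),30,5),((646,55,463),20,9),((600,-420,560),30,18),((500,-100,345),30,14)): q,e=go(q,np.array(P,float),tilt(ph),n);print(q.round(2),round(e,1))
for t,n in (((-46,-48,87),9),((-25,-46,45),9),((-25,15,48),12)): q,e=go(q,tcp(t,T30),T30,n);print(q.round(2),round(e,1))
p,R=now()
p,R=rows(p,R,[(np.array([500,-30,345.]),tilt(30),5),(np.array([646,55,463.]),tilt(20),9)],dec=1)
E
```

```text
[-0.85 -0.27  0.73  2.22  0.41  0.64  1.19] 0.0
[-0.95  0.15  0.91  1.64 -0.1   1.06  1.51] 0.0
[-0.07  0.35  1.12  1.38 -0.76  1.32  2.61] 0.0
[-0.45 -0.2   0.6   2.19  0.06  0.6   1.68] 0.0
[-0.55  0.03  0.8   2.19 -0.32  0.43  2.04] 0.0
[-0.48  0.17  0.76  2.19 -0.64  0.38  2.33] 0.0
[-0.68  0.14  0.8   2.21 -0.42  0.34  1.99] 0.0
14 [ 0.2, -0.9, -16.8, 0, 0, 0, 0, 0.2, -0.8, -16.8, 0, 0, 0, 0, 0.2, -0.9, -16.8, -0.1, -0.1, 0, 0, 0.2, -0.8, -16.8, 0, 0, 0, 0, 0.3, -0.8, -16.7, -0.1, -0.1, 0, 0, 9.8, 20.4, -3.4, 1.1, 0, 0, 0, 9.8, 20.3, -3.7, 1.1, 0, 0, 0, 9.8, 20.3, -4.1, 1.1, 0, 0, 0, 9.8, 20.2, -4.5, 1.1, 0, 0, 0, 9.9, 20.1, -4.9, 1.1, 0, 0, 0, 9.8, 20, -5.3, 1.1, 0, 0, 0, 9.9, 19.8, -5.7, 1.1, 0, 0, 0, 9.8, 19.8, -6.1, 1.2, 0, 0, 0, 9.9, 19.6, -6.4, 1.1, 0, 0, 0 ]
```

>>> servo_tool(deltas=[0.2,-0.8,-16.8,0,0,0,0,0.2,-0.8,-16.8,0,0,0,0,0.2,-0.8,-16.8,0,0,0,0,0.2,-0.8,-16.8,0,0,0,0,0.2,-0.8,-16.8,0,0,0,0,9.8,20.4,-3.4,1.1,0,0,0,9.8,20.3,-3.7,1.1,0,0,0,9.8,20.3,-4.1,1.1,0,0,0,9.8,20.2,-4.5,1.1,0,0,0,9.8,20.1,-4.9,1.1,0,0,0,9.8,20,-5.3,1.1,0,0,0,9.8,19.8,-5.7,1.1,0,0,0,9.8,19.8,-6.1,1.1,0,0,0,9.8,19.6,-6.5,1.1,0,0,0])

```text
t: 24.55
ee_pos: [647.4, 55.6, 462.7]
tool_rot: [[0.022, 0.94, 0.339], [1.0, -0.021, -0.006], [0.002, 0.339, -0.941]]
wrist_force: [-0.1, -0.4, 0.1]
opening: 0.6
```

>>> servo_tool(deltas=[-26,0,-7,-0.6,0,0,0,-26,0,-7,-0.6,0,0,0,-26,0,-7,-0.6,0,0,0,-26,0,-7,-0.6,0,0,0,-26,0,-7,-0.6,0,0,0,-26,0,-7,-0.6,0,0,0,-26,0,-7,-0.6,0,0,0,-26,0,-7,-0.6,0,0,0,-26,0.5,-7,-0.6,0,0,0,-27,0.5,-7,-0.6,0,0,0,-27,0.5,-7,-0.6,0,0,0,-27,1,-7,-0.6,0,0,0,-27,1,-7,-0.6,0,0,0,-27,1,-7,-0.6,0,0,0,-27,1,-6,-0.6,0,0,0,-26,1,-6,-0.6,0,0,0,-26,1,-6,-0.6,0,0,0,-26,1,-6,-0.6,0,0,0])

```text
t: 26.05
ee_pos: [592.1, -419.9, 575.7]
tool_rot: [[0.022, 0.859, 0.512], [1.0, -0.02, -0.009], [0.002, 0.512, -0.859]]
wrist_force: [0.9, 0.4, 0.8]
opening: 0.6
```

```bash
python3 st.py; python3 look.py 12; python3 - <<'E'
from srch import *
p,R=now()
rows(p,R,[(np.array([500,-100,345.]),tilt(30),14)],dec=1)
E
```

```text
t 26.05 tip [   6.1 -355.9  386.8] z [ 0.512  0.004 -0.859] q [-0.04  0.35  1.08  1.3  -0.75  1.36  2.56] F [0.9 0.4 0.8]
scene [(-129, 42), (-123, 92), (-57, 8), (-51, 30), (9, 6), (15, 13), (81, 41), (87, 73), (159, 29)]
 phase mod72 16.5 strength 0.94
 brass 68 th 50.2 R 89.0
top [(-123, 49), (-117, 24), (-57, 19), (-51, 85), (-45, 7), (9, 24), (15, 52), (21, 5), (81, 59), (87, 52), (159, 16)]
 phase mod72 16.6 strength 0.90
14 [ 23, -14.5, 10.6, 0, 0, 0, 0, 23, -14.5, 10.6, 0.1, 0, 0, 0, 23, -14.5, 10.6, 0, 0, 0, 0, 23, -14.5, 10.6, 0.1, 0, 0, 0, 23, -14.5, 10.6, 0, 0, 0, 0, 23, -14.4, 10.6, 0.1, 0, 0, 0, 23, -14.4, 10.6, 0, 0, 0, 0, 23, -14.4, 10.6, 0.1, 0, 0, 0, 23, -14.4, 10.6, 0, 0, -0.1, 0, 23, -14.4, 10.7, 0.1, 0, 0, 0, 23, -14.4, 10.7, 0, 0.1, -0.1, 0, 23, -14.3, 10.7, 0.1, 0, 0, 0, 22.9, -14.3, 10.7, 0, 0.1, -0.1, 0, 23, -14.3, 10.8, 0.1, 0, 0, 0 ]
```

View pics/sc12.png

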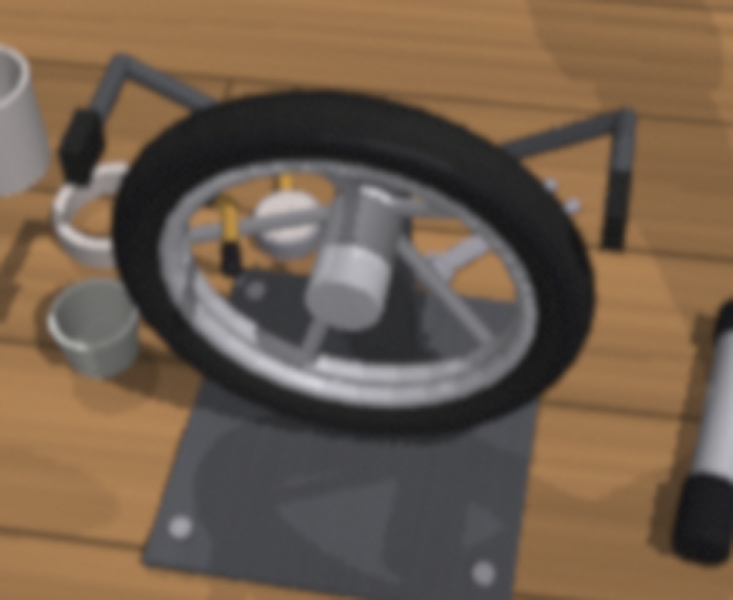

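```bash
python3 - <<'E'
from clr import *
T=tilt(30);Rs=S.T@T
import sim
F8=sim.surf(9,10,-88,0,1.5)
def stem(P,a):
    s_,c_=np.sin(np.radians(a)),np.cos(np.radians(a)); u=np.array([0,-s_,c_]); X=np.array([1.,0,0])
    return min(seg(P,107*u,89*u,6.5).min(),seg(P,89*u,76*u+47*X,6.5).min())
sim.F=sim.surf(8,10,-88,0,2)
for (x,y,z,a) in ((-48,-46,87,52.5),(-36,-46,66,52.5),(-25,-46,45,52.5),(-28,-42,42,52.5),(-28,-42,38,52.5)):
    P=pose(F8,(x,y,z),Rs);print((x,y,z),'stem',stem(P,a).round(1),'spoke',seg(P,*spk(a-36),5.5).min().round(1),'sp+36',seg(P,*spk(a+36),5.5).min().round(1))
for x,z in((-25,46),(-28,44),(-28,50)):
  for th in(16,8,0,-10,-20,-30,-36):
    y=sim.contact_y(th,x,z,Rs);print(x,z,th,y,stem(pose(F8,(x,y,z),Rs),th+36).round(1))
E
```

```text
(-48, -46, 87) stem 49.3 spoke 16.1 sp+36 76.5
(-36, -46, 66) stem 29.2 spoke 9.3 sp+36 54.5
(-25, -46, 45) stem 16.5 spoke 9.6 sp+36 33.1
(-28, -42, 42) stem 22.0 spoke 7.1 sp+36 30.2
(-28, -42, 38) stem 23.2 spoke 7.8 sp+36 26.2
-25 46 16 -34.0 25.4
-25 46 8 -23.0 29.8
-25 46 0 -13.0 32.6
-25 46 -10 -4.0 32.2
-25 46 -20 4.0 30.5
-25 46 -30 13.0 29.0
-25 46 -36 19.0 28.1
-28 44 16 -33.0 28.1
-28 44 8 -23.0 31.9
-28 44 0 -13.0 34.9
-28 44 -10 -5.0 34.3
-28 44 -20 3.0 33.1
-28 44 -30 11.0 31.7
-28 44 -36 16.0 30.9
-28 50 16 -34.0 26.8
-28 50 8 -23.0 30.2
-28 50 0 -13.0 33.0
-28 50 -10 -4.0 32.6
-28 50 -20 4.0 31.0
-28 50 -30 13.0 29.6
-28 50 -36 19.0 28.7
```

>>> servo_tool(deltas=[23,-14.5,10.6,0,0,0,0,23,-14.5,10.6,0,0,0,0,23,-14.5,10.6,0,0,0,0,23,-14.5,10.6,0,0,0,0,23,-14.5,10.6,0,0,0,0,23,-14.5,10.6,0,0,0,0,23,-14.5,10.6,0,0,0,0,23,-14.5,10.6,0,0,0,0,23,-14.5,10.6,0,0,0,0,23,-14.5,10.6,0,0,0,0,23,-14.4,10.7,0,0,0,0,23,-14.4,10.7,0,0,0,0,23,-14.4,10.7,0,0,0,0,22,-14.4,10.7,0,0,0,0,0,0,0,0,0,0,0])

```text
t: 27.4
ee_pos: [498.3, -90.0, 341.1]
tool_rot: [[0.016, 0.863, 0.505], [1.0, -0.015, -0.007], [0.002, 0.505, -0.863]]
wrist_force: [0.4, -0.1, -0.5]
opening: 0.6
```

```bash
python3 st.py; python3 - <<'E'
from srch import *
p,R=now();T=T30
rows(p,R,[(tcp((-48,-45,86),T),T,8)],dec=1)
E
```

```text
t 27.4 tip [-96.2 -28.4 152.1] z [ 0.505  0.006 -0.863] q [-0.5  -0.21  0.58  2.21  0.13  0.59  1.57] F [ 0.4 -0.1 -0.5]
8 [ -2.1, 1, 10.2, 0, 0, 0, 0, -2.1, 1, 10.2, 0, 0, 0.1, 0, -2.1, 1, 10.2, 0.1, -0.1, 0, 0, -2.1, 1.1, 10.1, 0, 0, 0.1, 0, -2.1, 1.1, 10.2, 0.1, -0.1, 0, 0, -2.1, 1.1, 10.1, 0, 0, 0.1, 0, -2.1, 1, 10.2, 0.1, -0.1, 0, 0, -2.1, 1.1, 10.1, 0, 0, 0.1, 0 ]
```

Stem clearance stays above 16 mm. Approach, then insert.

>>> servo_tool(deltas=[-2,1,10.2,0,0,0,0,-2,1,10.2,0,0,0,0,-2,1,10.2,0,0,0.1,0,-2,1,10.2,0,0,0,0,-2,1,10.2,0,0,0.1,0,-2,1,10.2,0,0,0,0,-2,1,10.2,0,0,0.1,0,-2,1,10.2,0,0,0,0,0,0,0,0,0,0,0])

```text
t: 28.15
ee_pos: [549.7, -112.2, 278.4]
tool_rot: [[0.028, 0.86, 0.509], [1.0, -0.025, -0.012], [0.003, 0.51, -0.86]]
wrist_force: [-1.1, -0.4, 0.4]
opening: 0.7
```

```bash
python3 st.py; python3 - <<'E'
from srch import *
p,R=now();T=T30
rows(p,R,[(tcp((-26,-44,45),T),T,9)],dec=1)
E
```

```text
t 28.15 tip [-44.1 -49.4  89.4] z [ 0.51   0.001 -0.86 ] q [-0.6   0.02  0.81  2.2  -0.28  0.42  1.99] F [-1.1 -0.4  0.4]
9 [ 0.6, -0.8, 5.3, 0.1, 0, 0, 0, 0.6, -0.7, 5.3, 0.1, 0, 0, 0, 0.6, -0.7, 5.3, 0.1, 0, 0, 0, 0.6, -0.7, 5.3, 0.1, 0, 0, 0, 0.6, -0.7, 5.3, 0, 0, 0, 0, 0.6, -0.8, 5.2, 0.1, 0, -0.1, 0, 0.6, -0.7, 5.3, 0, 0, 0, 0, 0.6, -0.8, 5.2, 0.1, 0, -0.1, 0, 0.6, -0.7, 5.3, 0, -0.1, 0, 0 ]
```

>>> servo_tool(deltas=[0,-0.8,5.3,0.1,0,0,0,0,-0.8,5.3,0.1,0,0,0,0,-0.8,5.3,0.1,0,0,0,0,-0.8,5.3,0.1,0,0,0,0,-0.7,5.3,0,0,0,0,1,-0.7,5.2,0.1,0,0,0,1,-0.7,5.3,0,0,0,0,1,-0.7,5.2,0.1,0,0,0,1,-0.7,5.3,0,0,0,0,0,0,0,0,0,0,0])

```text
t: 28.98
ee_pos: [567.9, -108.0, 235.1]
tool_rot: [[0.027, 0.865, 0.502], [1.0, -0.026, -0.01], [0.004, 0.502, -0.865]]
wrist_force: [0.5, 0.2, 0.2]
opening: 0.5
```

```bash
python3 st.py; python3 look.py 13; python3 - <<'E'
from plan import *
p,R=now();T=tilt(30)
p,R=rows(p,R,[(tcp((-26,-13,48),T),T,10),(tcp((-26,8,50),T),T,8)],dec=1)
E
```

```text
t 28.9833 tip [-26.2 -44.7  46. ] z [ 0.502  0.003 -0.865] q [-0.5   0.16  0.74  2.2  -0.6   0.36  2.27] F [0.5 0.2 0.2]
scene [(-129, 40), (-123, 93), (-57, 9), (-51, 24), (-45, 5), (9, 6), (15, 13), (33, 17), (39, 12), (45, 12), (81, 40), (87, 72), (159, 32)]
 phase mod72 17.9 strength 0.82
 brass 64 th 50.0 R 89.0
top [(-123, 43), (-117, 7), (-57, 21), (-51, 53), (9, 11), (15, 28), (27, 6), (33, 11), (39, 10), (87, 11)]
 phase mod72 19.9 strength 0.83
18 [ 3.3, 0.1, -0.1, 0, 0, 0, 0, 3.2, 0.1, -0.1, 0, 0, 0, 0, 3.3, 0, -0.1, 0, 0, 0, 0, 3.2, 0.1, -0.1, 0, 0, 0, 0, 3.3, 0, -0.1, 0, 0, 0, 0, 3.2, 0.1, -0.1, 0, 0, -0.1, 0, 3.3, 0.1, -0.1, 0, 0, 0, 0, 3.2, 0, -0.1, 0.1, 0, -0.1, 0, 3.3, 0.1, -0.1, 0, -0.1, 0, 0, 3.2, 0, -0.1, 0.1, 0, -0.1, 0, 2.6, 0.1, -0.2, 0, 0, 0, 0, 2.6, 0.1, -0.2, 0, 0, 0, 0, 2.6, 0.1, -0.2, 0, 0, 0, 0, 2.6, 0.1, -0.2, 0, 0, 0, 0, 2.7, 0.2, -0.2, 0, 0, 0, 0, 2.6, 0.1, -0.2, 0, 0, 0, 0, 2.7, 0.2, -0.2, 0, 0, 0, 0, 2.6, 0.1, -0.3, 0, 0, 0, 0 ]
```

View pics/sc13.png

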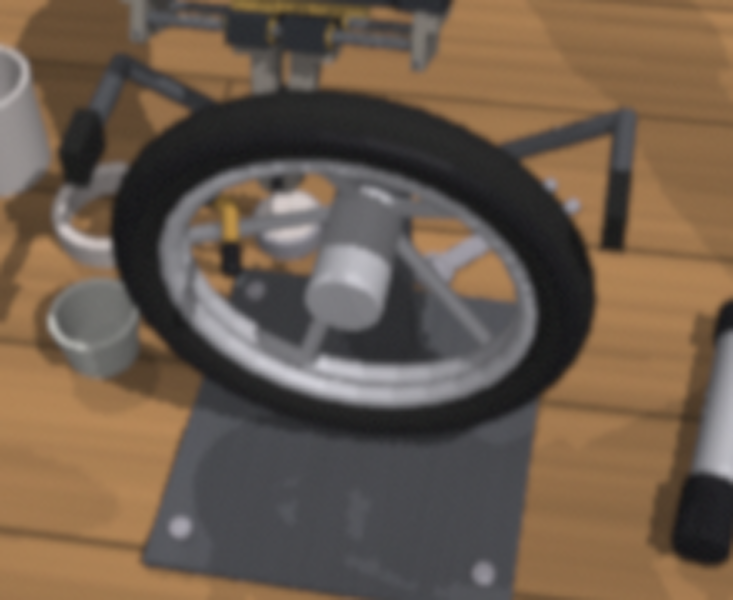

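Fingertips (280,183) sit between spoke and stem, stem (230,235) clear of them. Pushing.

>>> servo_tool(deltas=[3.3,0.1,-0.1,0,0,0,0,3.3,0.1,-0.1,0,0,0,0,3.3,0,-0.1,0,0,0,0,3.2,0.1,-0.1,0,0,0,0,3.2,0,-0.1,0,0,0,0,3.2,0.1,-0.1,0,0,0,0,3.2,0.1,-0.1,0,0,0,0,3.2,0,-0.1,0,0,0,0,3.2,0.1,-0.1,0,0,0,0,3.2,0,-0.1,0,0,0,0,2.6,0.1,-0.2,0,0,0,0,2.6,0.1,-0.2,0,0,0,0,2.6,0.1,-0.2,0,0,0,0,2.6,0.1,-0.2,0,0,0,0,2.6,0.2,-0.2,0,0,0,0,2.6,0.1,-0.2,0,0,0,0,2.6,0.2,-0.2,0,0,0,0,2.6,0.1,-0.3,0,0,0,0,0,0,0,0,0,0,0])

```text
t: 30.67
ee_pos: [569.2, -55.5, 238.4]
tool_rot: [[0.028, 0.864, 0.502], [1.0, -0.026, -0.011], [0.003, 0.502, -0.865]]
wrist_force: [2.1, -4.7, -0.4]
opening: 0.6
```

```bash
python3 st.py; python3 look.py 14; python3 - <<'E'
import sim
from clr import *
Rs=S.T@now()[1]; sim.F=sim.surf(8,10,-88,0,1.5)
print([(th,sim.contact_y(th,-26,50,Rs)) for th in(-20,-22,-24,-26,-28,-30,-32,-34,-36,-38)])
E
```

```text
t 30.6667 tip [-26.2   7.8  49.3] z [ 0.502  0.002 -0.865] q [-0.7   0.14  0.82  2.22 -0.42  0.33  1.99] F [ 2.1 -4.7 -0.4]
scene [(-171, 41), (-165, 28), (-99, 42), (-93, 94), (-27, 5), (-21, 6), (39, 19), (45, 45), (111, 49), (117, 70)]
 phase mod72 -26.0 strength 0.92
 brass 45 th 9.1 R 89.0
top [(-93, 8), (-27, 12), (-21, 15), (-15, 6), (-9, 6), (-3, 9), (39, 33), (45, 28), (111, 5)]
 phase mod72 -25.5 strength 0.74
[(-20, np.float64(5.0)), (-22, np.float64(6.0)), (-24, np.float64(8.0)), (-26, np.float64(10.0)), (-28, np.float64(12.0)), (-30, np.float64(14.0)), (-32, np.float64(16.0)), (-34, np.float64(17.0)), (-36, np.float64(19.0)), (-38, np.float64(21.0))]
```

>>> servo_tool(deltas=[2,0,0,0,0,0,0,2,0,0,0,0,0,0,2,0,0,0,0,0,0,2,0,0,0,0,0,0,1,0,0,0,0,0,0,0,0,0,0,0,0,0])

```text
t: 31.27
ee_pos: [569.7, -46.9, 238.8]
tool_rot: [[0.029, 0.864, 0.503], [1.0, -0.027, -0.011], [0.004, 0.503, -0.864]]
wrist_force: [0.7, -4.3, 0.0]
opening: 0.2
```

```bash
python3 st.py; python3 look.py 15
```

```text
t 31.2667 tip [-25.9  16.4  49.8] z [ 0.503  0.002 -0.864] q [-0.73  0.13  0.83  2.22 -0.39  0.32  1.95] F [ 0.7 -4.3  0. ]
scene [(-177, 38), (-105, 92), (-99, 48), (-33, 7), (33, 40), (39, 22), (105, 88), (111, 47), (177, 7)]
 phase mod72 -34.0 strength 0.93
 brass 44 th 2.3 R 89.0
top [(-99, 8), (-33, 19), (-27, 6), (-21, 8), (-15, 7), (-9, 7), (33, 47), (39, 12)]
 phase mod72 -32.7 strength 0.72
```

>>> servo_tool(deltas=[1,0,0,0,0,0,0,0.5,0,0,0,0,0,0,0,0,0,0,0,0,0,-2,0,0,0,0,0,0,-2,0,-1,0,0,0,0,0,0,-6,0,0,0,0,0,0,-6,0,0,0,0,0,0,-8,0,0,0,0,0,0,-10,0,0,0,0,0,0,-10,0,0,0,0,0,0,-12,0,0,0,0,0,0,-15,0,0,0,0,0,0,-15,0,0,0,0,0,0,-15,0,0,0,0,0,0,0,0,0,0,0])

```text
t: 32.62
ee_pos: [520.4, -47.4, 325.9]
tool_rot: [[0.027, 0.862, 0.506], [1.0, -0.027, -0.008], [0.007, 0.506, -0.863]]
wrist_force: [0.9, 0.2, 0.3]
opening: 0.4
```

```bash
python3 st.py; python3 look.py 16; sed -n '1,30p' fit.py >/dev/null; python3 - <<'E'
from plan import *
from scipy.optimize import least_squares
# template fit of spokes in both views
for n in('scene','top'):
    P=camera(n); w=pts(P,np.ones((480,640),bool)); d=(w-C)@S; X,Y,Z=d.T; R=np.hypot(Y,Z)
    m=(R>40)&(R<98)&(abs(X+52-(R-18)/91*38)<14)&(X>-60); D=d[m]
    best=None
    for a in np.arange(-40,-28,.25):
        ds=[]
        for k in range(5):
            t=np.radians(a+72*k);u=np.array([-np.sin(t),np.cos(t)])
            A=np.array([-52,*(18*u)]);B=np.array([-14,*(109*u)]);v=B-A;q=np.clip((D-A)@v/(v@v),0,1)
            ds.append(abs(np.linalg.norm(D-A-q[:,None]*v,axis=1)-5.5))
        c=np.minimum(np.min(ds,0),5).mean()
        if best is None or c<best[0]:best=(c,a)
    print(n,len(D),best,'stem',best[1]+36)
E
```

```text
t 32.6167 tip [-75.1  14.7 136.9] z [ 0.506  0.005 -0.863] q [-0.82 -0.19  0.77  2.21  0.29  0.55  1.32] F [0.9 0.2 0.3]
scene [(-177, 28), (-111, 6), (-105, 112), (-99, 26), (-33, 11), (-27, 6), (33, 42), (39, 15), (99, 6), (105, 100), (111, 26), (177, 16)]
 phase mod72 -35.1 strength 0.95
 brass 44 th 1.2 R 89.0
top [(-105, 35), (-99, 65), (-93, 6), (-39, 10), (-33, 67), (-27, 16), (27, 13), (33, 74), (39, 10), (99, 8), (105, 80), (111, 12)]
 phase mod72 -34.8 strength 0.89
scene 437 (np.float64(1.0572197338352287), np.float64(-34.75)) stem 1.25
top 435 (np.float64(1.7789201962302594), np.float64(-35.25)) stem 0.75
```

View pics/sc16.png

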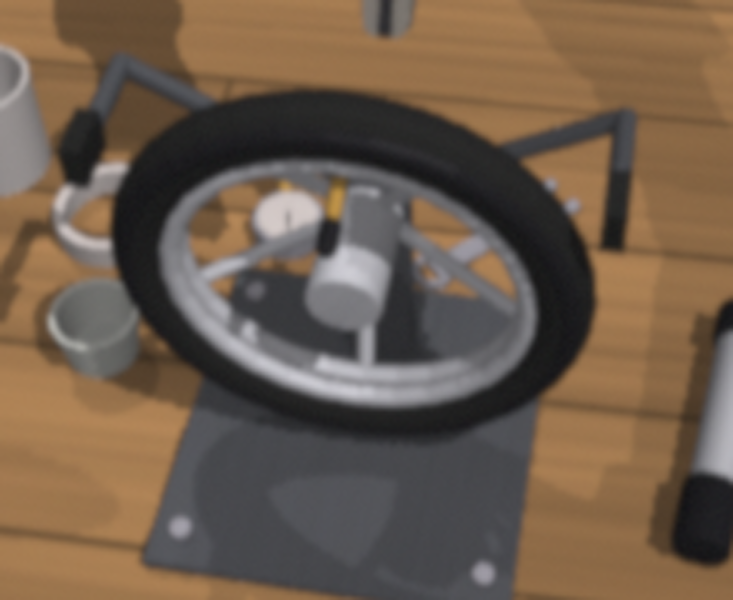

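The stem (335,200) now stands at the top, about 1° off by three measures (the limit is 7°). The tool is clear above, and the other objects look unmoved. Handing in.

```bash
python3 - <<'E'
from plan import *
print(sensors.observe()['qd'].round(3)); print(order.hand_in())
E
```

```text
[-0.002  0.013  0.005  0.002  0.006  0.002 -0.005]
the job is handed in; nothing more can be done
None
```

I pushed four spokes in turn with shut fingertips, turning the wheel about 169° until the valve stem stood at the top. I then backed the fingers out clear of the wheel and handed in at about 33 s of the 51 s allowed.

- **Stem angle:** the last checks put the stem 0.75–1.25° from straight up; the limit is 7°. This comes from fitting the spokes in both camera views and from the brass colour of the stem. Mid-turn the brass reading had differed from the spoke readings by up to 3°, but they agreed at the end.
- **Wheel at rest:** I did not measure its speed separately. The angle agreed across pictures taken after I backed off.
- **Forces:** wrist forces read about 5 N or less at every check during pushes and near zero at the end. By the geometry, the fingers stayed more than 16 mm from the stem.
- **Other things on the desk:** I saw no movement in the pictures, but did not re-measure each object, and the stapler was outside the cropped views I checked.
- **A failed attempt:** one entry on the -y side stopped short because the arm ran into joint limits. I backed out without touching the wheel and used a different order of pushes. Between pushes I swung the arm clear twice to move the joints away from their limits.

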